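# Mix the primer and lay out the tape-bonding kit tray

### The job

Get the tape-bonding kit ready: press the primer jar down on the touch mixer until its cup is fully down, hold it there for five seconds so that it mixes, and then stand the jar upright in the square bay of the kit tray. Lay each tool that is on the bench (some of the five may be missing) flat on the floor of its own compartment in the tray, in any order, the burnisher with its shoe in the wide end. Do not disturb the spectacles or the white glue bottle.

Things in the scene. Friction and masses are not known exactly. Their poses are not given: they have to be found in the camera images.
- tray: Fixed kit tray, 214 x 208 x 12.5 mm with its rim: black, with a grey floor showing in compartments 7 mm deep. Origin: centre of its underside; x and y along its sides, z up. The compartment floors lie 5 mm above the bench, the tray's top 12 mm (rim 12.5 mm). All the pocket points below are the centres of compartments, at floor level, with the tray's axes.
- pocket_burnisher (a point): Where the burnisher's origin belongs. Its compartment runs along the tray's x, 128 mm long: the 44 mm at the -x end (shoe end) are 40 mm wide, the rest 32 mm.
- shoe_end (a point): Centre of the floor of that compartment's wide end, 40 mm toward the tray's -x from pocket_burnisher: the burnisher's shoe belongs here.
- pocket_pad (a point): Centre of the sanding pad's compartment, 82 mm along the tray's x by 57 mm.
- pocket_brush (a point): Centre of the brush's compartment, 97 mm along the tray's x by 42 mm.
- pocket_tweezers (a point): Centre of the tweezers' compartment, 136 mm along the tray's x by 26 mm, crossed at its middle by a finger recess as deep as itself, 36 mm (x) by 58 mm (y), into which both fingertips can reach.
- pocket_rubber (a point): Centre of the rubber's compartment, 34 mm along the tray's x by 70 mm along its y: the rubber's long side lies along the tray's y.
- pocket_jar (a point): Centre of the jar's square bay, 54 x 54 mm.
- jar: Primer jar, amber with a black screw lid, closed; 42 mm diameter, 62 mm tall, 110 g. Origin: centre of its underside, z up. It stands on the bench; grip it round the body. It may be gripped firmly (30 to 40 N), as pressing the cup down takes about 8 N.
- cup_floor (a point): Middle of the inner floor of the touch mixer's rubber cup, where the jar's underside stands; about 52 mm above the bench when up. The cup is 50 mm wide inside at the bottom, 55 mm at the mouth, and its lip is 7 mm high above this floor. The mixer is a round grey base, 95 mm diameter, fixed to the bench, its top at 38 mm; the cup, 62 mm diameter, sits on top of it. It moves with the cup.
- mixer_cup (a joint): How far the mixer's cup is pressed down, in m: 0 up, 0.008 fully down (a hard stop). Sprung: 3 N before it moves, 8 N when fully down; it comes up again by itself. The jar's own weight does not press it down.
- burnisher: Tape burnisher lying on the bench, 28 x 114 x 23 mm, 50 g: a wooden grip (+y end, 24 mm wide, 23 mm high) and a dark plastic shoe (-y end, from y = -22 to -57 mm, 28 mm wide, 20 mm high). Origin: centre of its underside; y along its length, z up. Grip it across the wooden grip near its middle.
- burnisher_shoe (a point): Middle of the burnisher's shoe, at its underside, 40 mm toward -y from the burnisher's origin.
- pad: Dark sanding pad, a block 45 x 70 x 22 mm, 60 g. Origin: centre of its underside; y along its 70 mm length, z up.
- brush: Hand brush lying on its bristles, 30 x 85 x 22 mm, green back, 70 g. Origin: centre of its underside; y along its length, z up.
- tweezers: Steel tweezers lying flat, 14 mm wide where gripped at the middle (17 mm over all), 124 mm long, 9 mm thick, 22 g. Origin: near the centre of their underside (they reach 59 mm toward +y and 63 mm toward -y); y along the length, z up.
- rubber: White rubber, a block 22 x 58 x 12 mm, 30 g. Origin: centre of its underside; y along its 58 mm length, z up.
- monitor_edge (a point): Foot of the near vertical edge of the fixed monitor that stands left of the tray, 45 mm above the bench. From here the screen runs to about x = 0.90, y = -0.10 and up to z = 0.465; swing the arm in past this edge and keep the gripper clear of the screen.
- glasses: Dark red spectacles, 141 x 142 x 42 mm, lying open at the right edge of the work. Bystander.
- glue: White glue bottle with a black cap, 34 mm diameter, 88 mm tall, standing to the left of the jar. Bystander.
Not all that is in view belongs to the job. Leave any purple or yellow look-alike of the pad alone.

How it is judged:
By the outcome, as a careful person would: the job done as asked, in the order asked, and still so for the second after the job is handed in, with the robot touching nothing.
Of burnisher, tweezers, brush, pad, rubber only 3 to 5 are there at a start; the rules pass over those that are not, and their reading is None.
At some moment in a run one of burnisher, tweezers, brush, pad, rubber may be knocked a few centimetres aside while the robot is not near it.
It also fails if it takes over 210 s, if anything falls off the work surface, if the arm or the gripper's body presses on something with over 40 N, if the wrist force passes 120 N, or if a joint passes its speed limit or range.

### The arm

A 6-joint arm with a two-finger parallel gripper is mounted at the origin on the work surface; the furniture and walls round the work are solid. World frame = base frame: x ahead of the robot, y to its left, z up, the work surface at z = 0. Lengths are in m, angles in rad, forces in N, time in s.
With the tool pointing down it reaches from about 0.375 to 0.925 m from the base axis. Payload 5.7 kg.
Tool frame: the origin (TCP) lies at the very end of the fingers, on their centre line; the grasp point (between the pads) lies 19 mm behind it; y points along the fingers, x is the direction in which the jaws open and shut, and the axes are right-handed (so a half turn about y gives the same grasp; the last joint's range is limited). The gripper opens to 85 mm and grips with 20 to 120 N. Pads are 22 mm wide; open, the fingers measure 114 mm over their backs; the gripper's body (76 mm by 85 mm) begins 54 mm behind the grasp point. The pads swing forward as they close: fully open they stand 13 mm farther back than shut.
Start: joints at [1.179, 0.359, 1.51, -0, 1.272, -0.115], TCP at [0.164, 0.577, 0.197] pointing down, gripper open.
Joint ranges: [-2.97, 2.97], [-1.01, 2.36], [0.21, 2.38], [-0.96, 4.11], [0.2, 2.71], [-2.98, 2.98]. Speed limits (rad/s): [2.39, 2.39, 3.14, 3.14, 3.14, 3.14].

### API

Orientations are given as a unit quaternion [w, x, y, z].
In Python, from plant import arm, camera, sign_off gives the robot as it stands.
- The arm moves only by the shell command python3 -m pendant 'ROWS'. ROWS is JSON, a list of rows, each an object with "fingers": the closure, from 0 (fully open) to 1 (shut); "linear": the shift along the tool's x, y, z in cm, a list of three; "delta_rot": the turn, a rotation vector about the tool's x, y, z in rad, a list of three. A call has 1 to 10 rows; each row is the pose to reach, as a shift and turn from the pose commanded when the call began, along the tool's axes at that moment; what a row does not reach only later rows make up. A row lasts 1/8 s, in which the tool goes at most 62.5 mm and 10.7 degrees, less where a joint would pass 70% of its speed; a pose out of reach is approached as far as the arm can. A call with a gripper value outside its range is refused whole. The fingers move at their own pace and stop on an object; the grip force is fixed at half the most. Time passes only in rows, so rows that repeat a pose let the fingers close. It gives the time, the measured TCP pose, the force and the opening at its end, in the units of the state.
- arm.sense(): the state, without advancing time (a new reading comes with each control period).
- camera(name): name is "side" or "top" or "wrist"; returns a dict with "pixels" (420x560x3 uint8, red, green, blue), "fx", "fy", "cx", "cy" (pixels), "position" and "attitude" of the camera in the world. Camera axes: x right, y up, looking along -z (the intrinsics and any distortion apply to the point x, -y, -z); pixel columns grow to the right and rows downward; lengths in m; the calibration is good to about 2 mm. A picture is of the moment at which its call begins. There is no depth.
- sign_off(): hands the job in, once; it reports no verdict.
The state is a dict: "clock": time; "joint_pos": joint angles; "joint_velocities": joint speeds; "effort": joint torques, N m; "tcp_pos": TCP position; "eef_rot": TCP orientation; "wrist_force": force on the tool from outside, world axes, zero at the start; "ft_torque": the same for the moment, N m; "opening": finger opening in m.
Only numpy, scipy, OpenCV 4.12 (cv2) and the standard library are available. Lean on these libraries where they do the work, as an engineer would, in place of code of your own. Each camera call takes 0.05 s, during which the arm holds its last target. There are 200 camera calls.

## Working session

There is one attempt and no reset: what is moved stays moved. The work goes in short steps, Python scripts to look and compute and a shell command to move; the robot and the scene stay as the last step left them, time stands still between calls to the robot, and variables do not carry over. Pictures are saved under pics/ and viewed, on a budget of 14 in all, crops included, one or two more only if the job needs it, and the job is handed in when it is done.

```bash
ls; mkdir -p pics
python3 - <<'E'
from plant import arm,camera
import cv2,json
print(arm.sense())
for n in("top","side"):
    c=camera(n);p=c.pop("pixels");cv2.imwrite(f"pics/{n}0.png",p[:,:,::-1]);print(n,c)
E
```

```text
pics
{'clock': 0.0, 'joint_pos': array([ 1.17891224e+00,  3.59538381e-01,  1.51143664e+00,  1.38989813e-06,
        1.27251387e+00, -1.15117172e-01]), 'joint_velocities': array([-9.61845843e-05,  6.24679798e-04, -1.06144731e-03,  5.58852772e-04,
       -3.75313977e-04,  1.28204890e-03]), 'effort': array([-1.22607435e-04, -5.27641225e+01, -2.78615570e+01, -1.92757402e-04,
        1.32680786e-02, -3.59588157e-06]), 'tcp_pos': array([0.16367595, 0.57646217, 0.19643219]), 'eef_rot': array([-0.56385146,  0.56453069,  0.42567069, -0.42682677]), 'wrist_force': array([ 1.28393088, -1.28549639, -0.22281124]), 'ft_torque': array([-0.00421255,  0.00952331, -0.0154667 ]), 'opening': 0.08541573086727172}
top {'fx': 467.58360775432175, 'fy': 467.58360775432175, 'cx': 280.9874467813158, 'cy': 213.58857891671582, 'position': array([ 0.10757654, -0.22882115,  1.53192706]), 'attitude': array([ 0.71147887,  0.067826  , -0.07153189, -0.69575904])}
side {'fx': 395.13465067424613, 'fy': 395.13465067424613, 'cx': 284.77620008095676, 'cy': 208.90187960974595, 'position': array([ 0.00834174, -0.93675042,  0.67839474]), 'attitude': array([ 0.86634045,  0.43360041, -0.11297398, -0.22063951])}
```

View pics/top0.png

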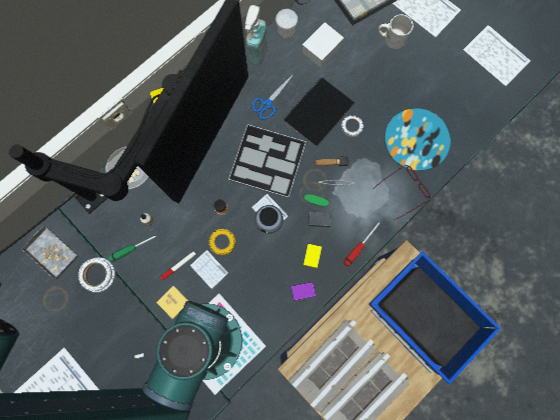

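View pics/side0.png

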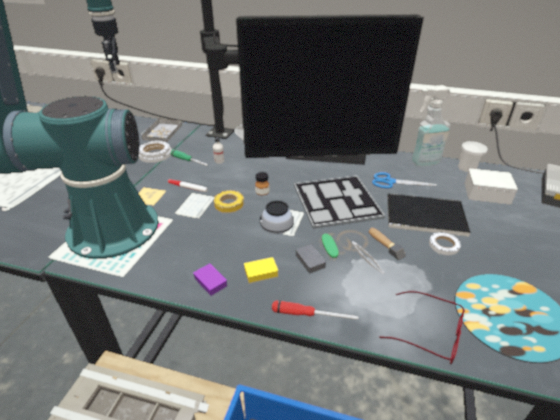

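Top view: tray (267,160), mixer (268,218), jar (220,206), glue (145,218), burnisher (332,161), tweezers (337,182), brush (317,200), dark pad (319,217). Look-alikes: yellow (313,256) and purple (303,291) blocks, and the black mat (320,110). Next is the close crop.

```bash
cat > h.py <<'E'
import numpy as np,cv2
from scipy.spatial.transform import Rotation as R
from plant import arm,camera
def rot(q): return R.from_quat([q[1],q[2],q[3],q[0]])
def ray(c,u,v):
    d=np.stack([(np.asarray(u,float)-c["cx"])/c["fx"],-(np.asarray(v,float)-c["cy"])/c["fy"],-np.ones(np.shape(u))],-1)
    return rot(c["attitude"]).apply(d)
def plane(c,u,v,z):
    d=ray(c,u,v); p=c["position"]; return p+d*((z-p[2])/d[...,2])[...,None] if d.ndim>1 else p+d*((z-p[2])/d[2])
def proj(c,P):
    q=rot(c["attitude"]).inv().apply(np.asarray(P,float)-c["position"])
    return np.stack([c["cx"]+c["fx"]*q[...,0]/-q[...,2],c["cy"]-c["fy"]*q[...,1]/-q[...,2]],-1)
def contour_rect(c,mask,z,amin=20):
    """min-area rectangles in world plane z of mask blobs, [centre, sizes, long-axis angle(deg), pixel]"""
    out=[]
    for k in cv2.findContours(mask.astype(np.uint8),cv2.RETR_EXTERNAL,cv2.CHAIN_APPROX_NONE)[0]:
        if cv2.contourArea(k)<amin: continue
        k=k.reshape(-1,2); P=plane(c,k[:,0],k[:,1],z)[:,:2]
        b=cv2.boxPoints(cv2.minAreaRect((P*1000).astype(np.float32)))
        e=[b[1]-b[0],b[2]-b[1]]; e.sort(key=np.linalg.norm)
        out.append((b.mean(0).round(1),[round(float(np.linalg.norm(x)),1) for x in e[::-1]],round(float(np.degrees(np.arctan2(e[1][1],e[1][0]))%180),1),k.mean(0).round()))
    return out
E
python3 - <<'E'
from h import *
c=camera("top");p=c["pixels"];cr=p[112:237,190:360]
cv2.imwrite("pics/crop1.png",cv2.resize(cr[:,:,::-1],None,fx=4.6,fy=4.6,interpolation=cv2.INTER_CUBIC))
hsv=cv2.cvtColor(p,cv2.COLOR_RGB2HSV)
for n,u,v,z in(("tray",267,160,.012),("mixer",268,218,.06),("jar",220,206,.062),("glue",145,218,.088),("burn",332,161,.02),("tweez",337,182,.005),("brush",317,200,.022),("pad",319,217,.022),("white bit",138,356,0)):
    print(n,plane(c,u,v,z).round(3),hsv[v,u])
E
```

```text
tray [ 0.596 -0.182  0.012] [ 99  16 155]
mixer [ 0.387 -0.192  0.06 ] [100  35  44]
jar [ 0.422 -0.037  0.062] [120  10  51]
glue [0.372 0.193 0.088] [ 0 19 54]
burn [ 0.595 -0.402  0.02 ] [ 16 115 162]
tweez [ 0.526 -0.42   0.005] [ 99  38 140]
brush [ 0.458 -0.352  0.022] [ 70 174 163]
pad [ 0.401 -0.359  0.022] [102  33  99]
white bit [-0.053  0.206  0.   ] [ 93  10 234]
```

View pics/crop1.png

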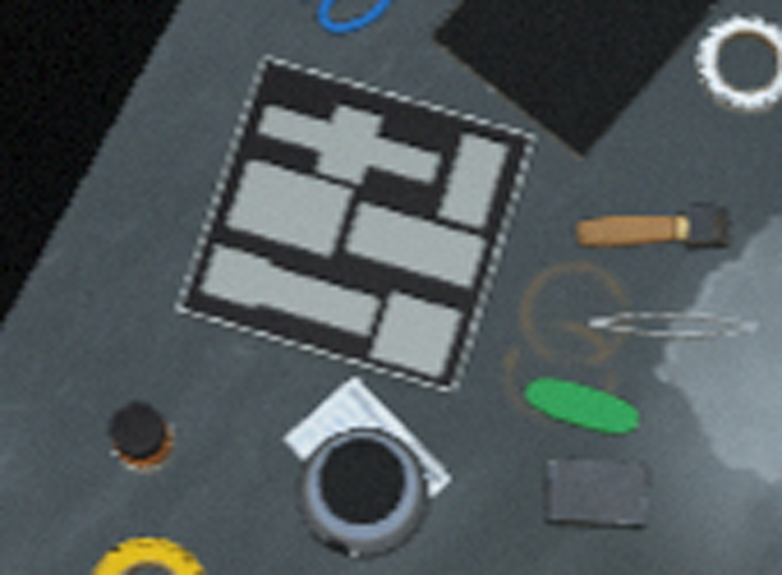

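The crop shows the tray with six empty grey pockets: tweezers at the top, rubber top right, pad middle left, brush middle right, burnisher bottom left with its wide end to the left, and jar bottom right. The burnisher shoe points right (-y), and the dark grey pad is at crop (597,492). There is no rubber. Now I'll measure.

Run:
```python
from h import *
c=camera("top");p=c["pixels"];h,s,v=[x.astype(int) for x in cv2.split(cv2.cvtColor(p,cv2.COLOR_RGB2HSV))]
def win(m,x0,x1,y0,y1):
    o=np.zeros_like(m);o[y0:y1,x0:x1]=m[y0:y1,x0:x1];return o
k=cv2.findContours
def show(n,m,z,amin=20):
    print(n)
    for r in contour_rect(c,m,z,amin): print("  ",*r)
tr=win((v>115)&(s<50),233,302,127,193)
show("pockets",tr,.005,40)
show("tray dark",win(v<75,228,308,123,198),.012,300)
show("brush",win((h>55)&(h<85)&(s>110),290,340,185,215),.018)
show("wood",win((h>8)&(h<25)&(s>80),312,345,150,172),.012)
show("shoe",win(v<62,335,352,150,172),.01)
show("burn all",win(((h>8)&(h<25)&(s>80))|(v<62),312,352,150,172),.015)
show("pad",win((v<110)&(v>70)&(s<48),300,335,207,230),.022)
show("pad bright",win((s<48),300,335,207,230),.022)
show("lid",win(v<66,205,232,195,216),.062)
show("cup",win(v<66,250,290,205,232),.053)
print(v[205:230:2,300:338:2]);print(s[205:230:2,300:338:2])
```

```text
pockets
   [ 513.9 -227.6] [54.0, 51.6] 74.9 [280. 184.]
   [ 542.2 -134.6] [126.4, 37.5] 72.4 [252. 175.]
   [ 582.1 -226.1] [96.2, 39.6] 74.0 [280. 165.]
   [ 608.9 -131.8] [80.6, 54.7] 74.1 [252. 157.]
   [ 632.9 -267.8] [67.4, 33.7] 164.5 [292. 151.]
   [ 659.1 -174.5] [136.0, 54.9] 76.6 [265. 143.]
tray dark
   [ 596.7 -182.9] [203.5, 199.6] 74.2 [267. 160.]
brush
   [ 459.9 -348.4] [82.9, 29.2] 72.3 [316. 200.]
wood
   [ 593.7 -384.2] [78.4, 21.2] 91.4 [327. 162.]
shoe
burn all
   [ 592.7 -383.9] [78.2, 21.2] 91.4 [327. 162.]
pad
   [ 397.8 -352.4] [112.9, 73.7] 91.3 [317. 218.]
pad bright
   [ 397.8 -352.5] [113.1, 73.7] 91.3 [317. 218.]
lid
   [425.3 -35.1] [38.2, 36.3] 64.5 [219. 205.]
cup
   [ 393.9 -192.6] [57.8, 55.1] 46.0 [268. 216.]
[[ 84  87  84  87  89  85  84  82  76  87 119 145 158 135  92 104 108 106
  115]
 [ 86  88  89  88  87  85  85  87  85  86  86  90  92  95 101 107 108 110
  112]
 [ 87  86  86  85  87  89  85  85  87  88  85  88  88  98 100 101 102 109
  114]
 [ 89  90  86  86  87  82  87  65  85  88  85  91  93  97 100 105 106 108
  110]
 [ 82  84  86  84  
[... 1064 characters left out ...]
  33  33  39  35  33  31  30  37  35  42  37
   43]
 [ 36  39  42  38  38  43  28  23  32  34  30  28  29  25  30  26  41  41
   36]
 [ 36  39  41  41  41  35  30  27  38  36  36  34  37  31  30  42  41  40
   46]
 [ 44  44  34  40  22  29  36  36  36  38  31  28  35  37  36  33  38  40
   44]
 [ 45  39  37  46  41  35  29  35  36  36  33  35  26  33  37  43  34  40
   45]
 [ 33  37  48  43  33  39  43  25  31  35  34  25  40  27  35  36  47  40
   42]
 [ 39  38  38  42  28  10   5  15  18  12  19  31  21  42  28  43  45  38
   37]
 [ 47  36  37  34  44  40  45  38  44  39  32  33  33  39  31  37  38  41
   37]
 [ 39  42  43  42  40  36  41  40  39  42  42  46  33  40  43  34  42  38
   41]]
```

```bash
cat >> h.py <<'E'
def go(x,y,z,jaw_deg,way=()):
    """print rows (tool cm, rotvec) to TCP target, jaw line along world angle jaw_deg, tool straight down"""
    s=arm.sense();T=rot(s["eef_rot"]);a=T.as_matrix()
    cur=np.degrees(np.arctan2(a[1,0],a[0,0]))
    j=jaw_deg+180*round((cur-jaw_deg)/180)
    tx=np.array([np.cos(np.radians(j)),np.sin(np.radians(j)),0]);ty=np.array([0,0,-1.])
    G=R.from_matrix(np.stack([tx,ty,np.cross(tx,ty)],1))
    dr=(T.inv()*G).as_rotvec()
    for w in list(way)+[(x,y,z)]:
        d=T.inv().apply(np.array(w)-s["tcp_pos"])*100
        print("to",w,"linear",d.round(2).tolist(),"len",round(float(np.linalg.norm(d)),1))
    print("delta_rot",dr.round(3).tolist(),"deg",round(float(np.degrees(np.linalg.norm(dr))),1),"jaw now",cur.round(1),"->",round(j,1),"tcp",s["tcp_pos"].round(4),"j6",s["joint_pos"][5].round(2),"j1",s["joint_pos"][0].round(2),"t",round(s["clock"],2))
E
python3 - <<'E'
from h import *
c=camera("top")
print("monitor foot",plane(c,178,201,.045),"far foot",plane(c,247,77,.045))
print(rot(arm.sense()["eef_rot"]).as_matrix().round(3))
go(.425,-.035,.2,90,[(.12,.40,.25),(.30,.26,.25),(.375,.08,.25),(.39,0,.22)])
E
```

```text
monitor foot [0.43908458 0.10265613 0.045     ] far foot [ 0.88170301 -0.10608422  0.045     ]
[[ 0.273 -0.    -0.962]
 [ 0.962 -0.001  0.273]
 [-0.001 -1.     0.   ]]
to (0.12, 0.4, 0.25) linear [-18.21, -5.29, -0.62] len 19.0
to (0.3, 0.26, 0.25) linear [-26.76, -5.29, -21.76] len 34.9
to (0.375, 0.08, 0.25) linear [-42.03, -5.28, -33.89] len 54.2
to (0.39, 0, 0.22) linear [-49.31, -2.27, -37.52] len 62.0
to (0.425, -0.035, 0.2) linear [-51.72, -0.27, -41.84] len 66.5
delta_rot [-0.0, -0.277, -0.001] deg 15.9 jaw now 74.1 -> 90 tcp [0.1638 0.5768 0.1969] j6 -0.12 j1 1.18 t 0.25
```

Everything agrees with the sizes given, and the far foot of the monitor matches (0.90, -0.10). I'll retract and swing in past the edge with the fingers half closed.

```bash
python3 -m pendant '[{"fingers":0.5,"linear":[-6,-2,-0.2],"delta_rot":[0,0.1,0]},{"fingers":0.5,"linear":[-12,-4,-0.4],"delta_rot":[0,0.2,0]},{"fingers":0.5,"linear":[-18,-5,-0.6],"delta_rot":[0,0.35,0]},{"fingers":0.5,"linear":[-21,-5,-6.5],"delta_rot":[0,0.5,0]},{"fingers":0.5,"linear":[-23.2,-5,-12.4],"delta_rot":[0,0.65,0]},{"fingers":0.5,"linear":[-26,-5,-17.4],"delta_rot":[0,0.8,0]},{"fingers":0.5,"linear":[-28.7,-5,-22.3],"delta_rot":[0,0.8,0]},{"fingers":0.5,"linear":[-28.7,-5,-22.3],"delta_rot":[0,0.8,0]},{"fingers":0.5,"linear":[-28.7,-5,-22.3],"delta_rot":[0,0.8,0]}]'
python3 - <<'E'
from h import *
go(.425,-.035,.15,-15.8,[(.34,.16,.25),(.372,.07,.25),(.385,0,.23)])
E
```

```text
clock: 1.38
tcp_pos: [0.2997, 0.2401, 0.2472]
eef_rot: [0.686, -0.686, -0.172, 0.173]
wrist_force: [-0.5, 0.6, -0.7]
opening: 0.0429
to (0.34, 0.16, 0.25) linear [-0.23, -0.29, -8.97] len 9.0
to (0.372, 0.07, 0.25) linear [-1.67, -0.29, -18.41] len 18.5
to (0.385, 0, 0.23) linear [-3.83, 1.71, -25.19] len 25.5
to (0.425, -0.035, 0.15) linear [-1.96, 9.7, -30.18] len 31.8
delta_rot [-0.0, 0.768, -0.001] deg 44.0 jaw now 28.2 -> -15.8 tcp [0.2997 0.2401 0.2472] j6 0.0 j1 0.49 t 1.38
```

```bash
python3 -m pendant '[{"fingers":0.5,"linear":[-0.1,-0.3,-4.5],"delta_rot":[0,0.1,0]},{"fingers":0.5,"linear":[-0.2,-0.3,-9],"delta_rot":[0,0.25,0]},{"fingers":0.5,"linear":[-1,-0.3,-14],"delta_rot":[0,0.4,0]},{"fingers":0.5,"linear":[-1.7,-0.3,-18.4],"delta_rot":[0,0.55,0]},{"fingers":0.5,"linear":[-3.8,1.7,-25.2],"delta_rot":[0,0.7,0]},{"fingers":0,"linear":[-2.5,5,-28.5],"delta_rot":[0,0.768,0]},{"fingers":0,"linear":[-2,9.7,-30.2],"delta_rot":[0,0.768,0]},{"fingers":0,"linear":[-2,9.7,-30.2],"delta_rot":[0,0.768,0]},{"fingers":0,"linear":[-2,9.7,-30.2],"delta_rot":[0,0.768,0]}]'
python3 - <<'E'
from h import *
go(.425,-.035,.017,-15.8)
c=camera("wrist");cv2.imwrite("pics/w1.png",c["pixels"][:,:,::-1])
T=rot(arm.sense()["eef_rot"]);print("cam in tool",T.inv().apply(c["position"]-arm.sense()["tcp_pos"]),(T.inv()*rot(c["attitude"])).as_matrix().round(3))
for z in(0,.062):print(proj(c,[.425,-.035,z]))
E
```

```text
clock: 2.5
tcp_pos: [0.4254, -0.0337, 0.151]
eef_rot: [0.701, -0.7, 0.096, -0.096]
wrist_force: [-0.3, -0.3, 0.3]
opening: 0.0854
to (0.425, -0.035, 0.017) linear [0.01, 13.4, -0.14] len 13.4
delta_rot [-0.0, 0.004, -0.001] deg 0.2 jaw now -15.6 -> -15.8 tcp [ 0.4254 -0.0337  0.151 ] j6 0.03 j1 -0.24 t 2.5
cam in tool [-0.00039401 -0.17622368  0.0727491 ] [[ 1.     0.001  0.002]
 [ 0.001  0.285 -0.958]
 [-0.001  0.958  0.285]]
[282.89643253 184.07197693]
[282.91462141 202.10596696]
```

View pics/w1.png

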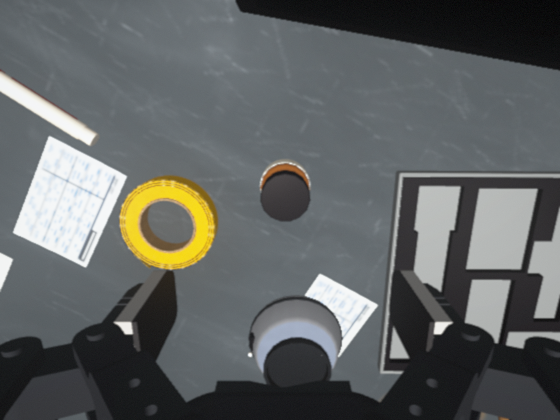

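The wrist view shows the jar lid at (286,196), the cup at (298,362) and the tray on the right. Now I'll refine the jar and cup positions.

Run:
```python
from h import *
c=camera("wrist");p=c["pixels"];v=cv2.cvtColor(p,cv2.COLOR_RGB2HSV)[:,:,2].astype(int)
def win(m,x0,x1,y0,y1):
    o=np.zeros_like(m);o[y0:y1,x0:x1]=m[y0:y1,x0:x1];return o
for r in contour_rect(c,win(v<62,250,320,165,235),.062,200):print("lid",*r)
# cup: dark inner region and light ring
for r in contour_rect(c,win(v<70,255,340,325,385),.056,200):print("cup dark z.056",*r)
print("v col",v[290:395:5,298]);print("v row",v[360,235:365:5])
go(.425,-.035,.017,-15.8)
t=camera("top");pt=t["pixels"][200:235,245:295];vv=cv2.cvtColor(pt,cv2.COLOR_RGB2HSV)[:,:,2]
print(vv[::2,::2])
```

```text
lid [428.  -30.3] [38.2, 35.0] 74.3 [285. 193.]
cup dark z.056 [ 397.8 -182.9] [76.7, 49.0] 164.3 [296. 369.]
v col [115  90 108 119 124 127 171 196 197 191  37  56  54  54  51  51  50  49
  49  34  29]
v row [114 116 117 116 133 192  49  52  52  52  53  51  53  51  50  51  52  52
  52 189 133 107 107 107 107 107]
to (0.425, -0.035, 0.017) linear [-0.13, 13.48, -0.12] len 13.5
delta_rot [-0.0, 0.004, 0.002] deg 0.3 jaw now -15.6 -> -15.8 tcp [ 0.4263 -0.0341  0.1518] j6 0.03 j1 -0.24 t 2.6
[[ 88  94  94  93  95  94  90 193 237 234 232 236 203 232 189  90  89  92
   90  89  89  92  85  85  85]
 [ 96  94  93  94  93  95 190 236 233 232 235 232 233 205 237 184  88  89
   88  86  92  87  84  84  87]
 [ 93  94  95  89  94 206 236 232 234 234 235 231 227 235 219 237 188  84
   86  88  90  88  88  88  87]
 [ 93  89  91  87 225 235 230 236 232 102 116 145 153 124  90 173 238 160
   88  89  89  90  89  89  89]
 [ 92  91  90  94 217 236 237 185 110 144  55  35  37  49 110 147  91 205
  148  87  85  88  89  89  87]
 [100  89  90  87  97 229 193 123 101  36  44  36  40  43  39  84 157  85
  215 
[... 585 characters left out ...]
87  42  40  41  41  40  37  51 173 142
   91  88 102 101  95  93  91]
 [ 91  89  88  94  97  90  96 152 172  95  42  43  44  42  65 167 166 101
   78  99 100  98  97  94  87]
 [ 90  88  91  93  90  91  90 103 156 169 165 166 165 165 169 164 112  87
   80  98  96  98  96  89  92]
 [ 89  90  91  93  89  91  75  85  90 119 155 173 173 165 130 103  90  71
   99  99  96  96  92  88  82]
 [ 89  89  91  91  91  89  92  82  33  37  84 102 104 100  97  88  72  99
   95  93  93  90  86  91  84]
 [ 89  89  93  85  88  92  91  88  89  82  48 133  79  62  71  97  99  94
   94  86  92  88  85  87  88]
 [ 83  88  95  89  87  87  89  87  88  91  92  98  96  99  99  99  99  95
   93  92  91  86  86  86  88]]
```

```bash
python3 - <<'E'
from h import *
c=camera("wrist");v=cv2.cvtColor(c["pixels"],cv2.COLOR_RGB2HSV)[:,:,2].astype(int)
m=np.zeros(v.shape,np.uint8);m[335:382,255:340]=(v<80)[335:382,255:340]
# upper arc: first dark pixel in each column, fit circle on mouth plane
pts=[(u,335+np.argmax(m[335:382,u])-.5) for u in range(266,328) if m[335:382,u].any()]
P=plane(c,[q[0] for q in pts],[q[1] for q in pts],.059)[:,:2]
A=np.c_[2*P,np.ones(len(P))];x=np.linalg.lstsq(A,(P**2).sum(1),rcond=None)[0]
print("cup centre",x[:2],"r",np.sqrt(x[2]+x[:2]@x[:2]))
go(.4265,-.033,.017,-15.8)
E
python3 -m pendant '[{"fingers":0,"linear":[0,6,0],"delta_rot":[0,0,0]},{"fingers":0,"linear":[-0.05,10.5,-0.02],"delta_rot":[0,0.004,0]},{"fingers":0,"linear":[-0.05,13.45,0.05],"delta_rot":[0,0.004,0]},{"fingers":0,"linear":[-0.05,13.45,0.05],"delta_rot":[0,0.004,0]}]'
```

```text
cup centre [ 0.39644867 -0.18271471] r 0.02792227625758079
to (0.4265, -0.033, 0.017) linear [-0.06, 13.48, 0.15] len 13.5
delta_rot [-0.0, 0.003, 0.003] deg 0.3 jaw now -15.6 -> -15.8 tcp [ 0.4263 -0.0346  0.1518] j6 0.03 j1 -0.24 t 2.7
clock: 3.2
tcp_pos: [0.4241, -0.0341, 0.0151]
eef_rot: [0.7, -0.7, 0.099, -0.097]
wrist_force: [-0.1, -0.1, 0.5]
opening: 0.0853
```

Top and wrist disagree by about 1 cm on the cup's y position, so the side view settles it.

Run:
```python
from h import *
c=camera("side");p=c["pixels"];v=cv2.cvtColor(p,cv2.COLOR_RGB2HSV)[:,:,2].astype(int)
def win(m,x0,x1,y0,y1):
    o=np.zeros_like(m);o[y0:y1,x0:x1]=m[y0:y1,x0:x1];return o
for th in(55,70):
  for r in contour_rect(c,win(v<th,255,300,195,225),.059,30):print("cup",*r)
for r in contour_rect(c,win(v<75,250,275,168,184),.062,20):print("lid",*r)
print("proj cup wrist",proj(c,[.3964,-.1827,.059]),"top",proj(c,[.393,-.192,.059]))
t=camera("top");print("top proj of wrist est",proj(t,[.3964,-.1827,.059]))
cv2.imwrite("pics/s2.png",cv2.resize(p[150:250,225:345][:,:,::-1],None,fx=6,fy=6,interpolation=cv2.INTER_CUBIC))
```

```text
cup [ 392.  -196.3] [61.7, 50.4] 61.6 [277. 208.]
lid [422. -45.] [44.2, 32.3] 63.4 [261. 177.]
proj cup wrist [275.55167044 204.68364138] top [276.04515152 206.87573616]
top proj of wrist est [265.16770502 215.01624622]
```

View pics/s2.png

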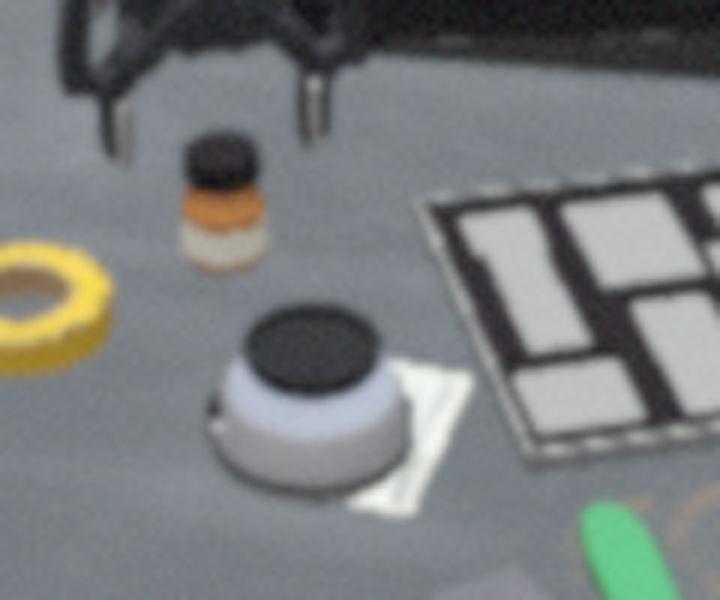

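The side crop shows the fingertips at about (244,176) and (277,173), well behind the jar, whose front base is at (262,194). I'll check that against the calibration.

Run:
```python
from h import *
s=arm.sense();c=camera("side");T=rot(s["eef_rot"]);tc=s["tcp_pos"];print(tc)
for dy in(0,-.013):
  for sx in(-.045,.045): print("side finger proj",dy,proj(c,tc+T.apply([sx,dy,0])).round(1))
print("front base y",plane(c,262.5,194.5,0).round(4),"lid far top edge",plane(c,262,172,.062).round(4))
w=camera("wrist");t=camera("top")
for n,P in(("tcp",tc),("base front",plane(c,262.5,194.5,0))):print(n,proj(w,P).round(),proj(t,P).round(),proj(c,P).round())
cv2.imwrite("pics/w2.png",np.hstack([cv2.resize(w["pixels"],(480,360)),cv2.resize(t["pixels"][150:270,190:296],(318,360))])[:,:,::-1])
```

```text
[ 0.42606927 -0.03463186  0.01685867]
side finger proj 0 [246.8 189.5]
side finger proj 0 [276.2 185.9]
side finger proj -0.013 [246.6 185.9]
side finger proj -0.013 [276.2 182.3]
front base y [ 0.4229 -0.0461  0.    ] lid far top edge [ 0.4355 -0.021   0.062 ]
tcp [282. 245.] [221. 208.] [262. 188.]
base front [282. 253.] [225. 210.] [262. 194.]
```

View pics/w2.png

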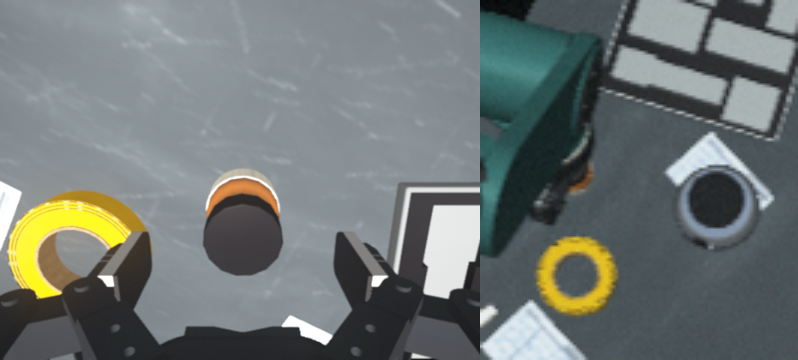

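Run:
```python
from h import *
s=arm.sense();tc=s["tcp_pos"];T=rot(s["eef_rot"]);w=camera("wrist");c=camera("side")
k=560/480
print("rear base wrist",plane(w,243*k,168*k,0).round(4))
def tri(a,pa,b,pb):
    d1,d2=ray(a,*pa),ray(b,*pb);A=np.c_[d1,-d2];x=np.linalg.lstsq(A,b["position"]-a["position"],rcond=None)[0]
    P=a["position"]+d1*x[0];Q=b["position"]+d2*x[1];return (P+Q)/2,np.linalg.norm(P-Q)
for nm,pw,ps in(("L",(149*k,233*k),(244.5,176)),("R",(336*k,233*k),(277.5,173.5))):
    P,e=tri(w,pw,c,ps);print(nm,P.round(4),"gap",e.round(4),"in tool",T.inv().apply(P-tc).round(4))
    print("   side ray at z .017,.03,.05",[plane(c,*ps,z).round(3) for z in(.017,.03,.05)])
for d in(0,-.013,-.026,-.04):
    print(d,"wrist",proj(w,tc+T.apply([-.043,d,0])).round(),"side",proj(c,tc+T.apply([-.043,d,0])).round(1))
for z in(0,.062):print("jar at tcp xy",z,proj(w,[tc[0],tc[1],z]).round())
```

```text
rear base wrist [ 0.4332 -0.0139  0.    ]
L [ 0.3835 -0.0159  0.0601] gap 0.0049 in tool [-0.0467 -0.0429  0.0064]
   side ray at z .017,.03,.05 [array([0.408, 0.05 , 0.017]), array([0.4  , 0.031, 0.03 ]), array([0.388, 0.001, 0.05 ])]
R [ 0.4734 -0.044   0.0573] gap 0.0042 in tool [ 0.0474 -0.0398  0.0041]
   side ray at z .017,.03,.05 [array([0.506, 0.014, 0.017]), array([ 0.496, -0.004,  0.03 ]), array([ 0.481, -0.033,  0.05 ])]
0 wrist [201. 245.] side [247.7 189.3]
-0.013 wrist [195. 255.] side [247.5 185.7]
-0.026 wrist [188. 267.] side [247.2 182. ]
-0.04 wrist [180. 282.] side [247. 178.]
jar at tcp xy 0 [283. 234.]
jar at tcp xy 0.062 [283. 287.]
```

The wrist view has the jar centred at the TCP in xy. The open fingertips look farther back than I expected, so I'll close gently and check the height.

```bash
python3 -m pendant '[{"fingers":0.3,"linear":[0,0,0],"delta_rot":[0,0,0]},{"fingers":0.3,"linear":[0,0,0],"delta_rot":[0,0,0]},{"fingers":0.3,"linear":[0,0,0],"delta_rot":[0,0,0]}]'
python3 - <<'E'
from h import *
p=camera("side")["pixels"];w=camera("wrist")["pixels"]
a=cv2.resize(p[150:210,225:305],(480,360),interpolation=cv2.INTER_CUBIC);b=cv2.resize(w[140:380,120:440],(320,240))
o=np.zeros((360,800,3),np.uint8);o[:,:480]=a;o[:240,480:]=b
cv2.imwrite("pics/s3.png",o[:,:,::-1])
E
```

```text
clock: 3.92
tcp_pos: [0.4253, -0.0347, 0.0158]
eef_rot: [-0.7, 0.7, -0.098, 0.098]
wrist_force: [0.3, -0.7, -0.6]
opening: 0.0593
```

View pics/s3.png

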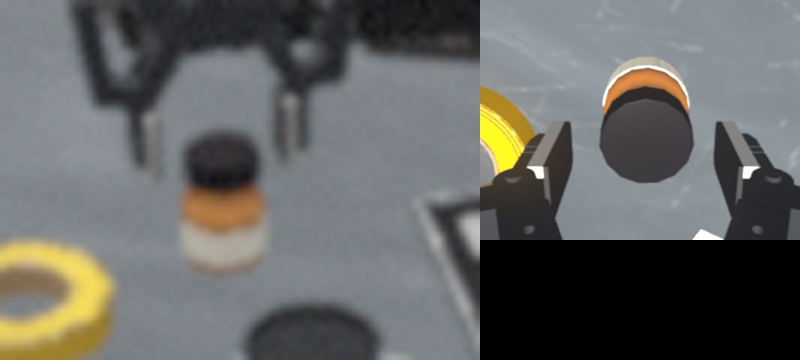

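```bash
python3 -m pendant '[{"fingers":0.3,"linear":[0,0.4,0],"delta_rot":[0,0,0]},{"fingers":1,"linear":[0,0.4,0],"delta_rot":[0,0,0]},{"fingers":1,"linear":[0,0.4,0],"delta_rot":[0,0,0]},{"fingers":1,"linear":[0,0.4,0],"delta_rot":[0,0,0]},{"fingers":1,"linear":[0,0.4,0],"delta_rot":[0,0,0]},{"fingers":1,"linear":[0,0.4,0],"delta_rot":[0,0,0]},{"fingers":1,"linear":[0,0.4,0],"delta_rot":[0,0,0]}]'
python3 - <<'E'
from h import *
p=camera("side")["pixels"];w=camera("wrist")["pixels"]
a=cv2.resize(p[150:210,225:305],(480,360),interpolation=cv2.INTER_CUBIC);b=cv2.resize(w[140:380,120:440],(320,240))
o=np.zeros((360,800,3),np.uint8);o[:,:480]=a;o[:240,480:]=b
cv2.imwrite("pics/s4.png",o[:,:,::-1])
E
```

```text
clock: 4.9
tcp_pos: [0.4252, -0.0347, 0.0119]
eef_rot: [-0.7, 0.7, -0.098, 0.098]
wrist_force: [-0.3, 0.2, 4.3]
opening: 0.0361
```

View pics/s4.png

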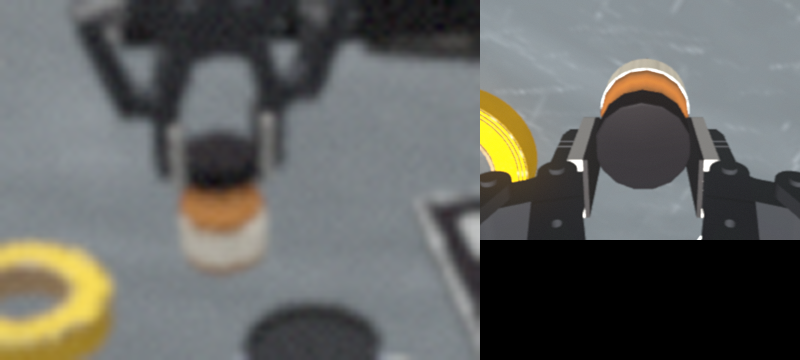

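The grip closed at 36 mm on the lid, not the 42 mm body, so the real fingertips sit about 3 cm higher than I assumed. I'll open, go lower and regrip on the body.

```bash
python3 -m pendant '[{"fingers":0.3,"linear":[0,0,0],"delta_rot":[0,0,0]},{"fingers":0.3,"linear":[0,0,0],"delta_rot":[0,0,0]},{"fingers":0.3,"linear":[0,0,0],"delta_rot":[0,0,0]},{"fingers":0.3,"linear":[0,0.5,0],"delta_rot":[0,0,0]},{"fingers":0.3,"linear":[0,1,0],"delta_rot":[0,0,0]},{"fingers":0.3,"linear":[0,1,0],"delta_rot":[0,0,0]}]'
python3 - <<'E'
from h import *
s=arm.sense();print(s["joint_pos"].round(4),s["tcp_pos"],s["wrist_force"])
c=camera("side");w=camera("wrist");print(c["position"],c["attitude"],w["position"],w["attitude"],w["fx"],w["cx"],w["cy"])
cv2.imwrite("pics/w5.png",w["pixels"][:,:,::-1]);cv2.imwrite("pics/s5.png",c["pixels"][:,:,::-1])
# cup in wrist/side for consistency : burn no view
E
```

```text
clock: 5.75
tcp_pos: [0.4248, -0.0346, 0.0013]
eef_rot: [0.7, -0.7, 0.098, -0.098]
wrist_force: [-0.1, 0.1, 0.0]
opening: 0.06
[-2.4340e-01  4.2610e-01  2.0766e+00 -2.0000e-04  6.4010e-01  3.4700e-02] [ 0.42480769 -0.03455765  0.00129673] [-0.14459266  0.08905621  0.00773271]
[ 0.00834174 -0.93675042  0.67839474] [ 0.86634045  0.43360041 -0.11297398 -0.22063951] [0.44493052 0.03530252 0.17827686] [ 0.97992746 -0.14275503  0.02022573 -0.13767387] 363.4855290765266 282.7991844709314 208.41869996121073
```

```bash
python3 -m pendant '[{"fingers":0.3,"linear":[0,0.3,0],"delta_rot":[0,0,0]},{"fingers":0.3,"linear":[0,0.6,0],"delta_rot":[0,0,0]},{"fingers":0.3,"linear":[0,0.6,0],"delta_rot":[0,0,0]}]'
python3 - <<'E'
from h import *
c=camera("side");w=camera("wrist");t=camera("top")
# triangulate jar lid/tape etc: does the wrist agree with side? project bench landmarks from wrist pixels
a=cv2.resize(c["pixels"][150:210,225:305],(400,300),interpolation=cv2.INTER_CUBIC);b=cv2.resize(w["pixels"],(400,300))
cv2.imwrite("pics/s6.png",np.hstack([a,b])[:,:,::-1])
E
```

```text
clock: 6.22
tcp_pos: [0.425, -0.0346, -0.0044]
eef_rot: [-0.7, 0.7, -0.098, 0.098]
wrist_force: [0.2, 0.5, -0.0]
opening: 0.06
```

View pics/s6.png

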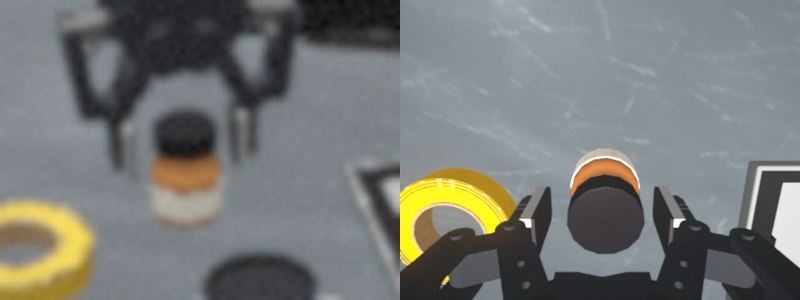

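```bash
python3 -m pendant '[{"fingers":0.3,"linear":[0,0.5,0],"delta_rot":[0,0,0]},{"fingers":0.3,"linear":[0,1.0,0],"delta_rot":[0,0,0]},{"fingers":0.3,"linear":[0,1.0,0],"delta_rot":[0,0,0]},{"fingers":1,"linear":[0,1.0,0],"delta_rot":[0,0,0]},{"fingers":1,"linear":[0,1.0,0],"delta_rot":[0,0,0]},{"fingers":1,"linear":[0,1.0,0],"delta_rot":[0,0,0]},{"fingers":1,"linear":[0,1.0,0],"delta_rot":[0,0,0]},{"fingers":1,"linear":[0,1.0,0],"delta_rot":[0,0,0]},{"fingers":1,"linear":[0,1.0,0],"delta_rot":[0,0,0]}]'
python3 - <<'E'
from h import *
c=camera("side");w=camera("wrist")
a=cv2.resize(c["pixels"][150:210,225:305],(400,300),interpolation=cv2.INTER_CUBIC);b=cv2.resize(w["pixels"],(400,300))
cv2.imwrite("pics/s7.png",np.hstack([a,b])[:,:,::-1])
E
```

```text
clock: 7.5
tcp_pos: [0.4253, -0.0347, -0.0137]
eef_rot: [-0.7, 0.7, -0.098, 0.098]
wrist_force: [-1.0, 0.8, 6.4]
opening: 0.0394
```

View pics/s7.png

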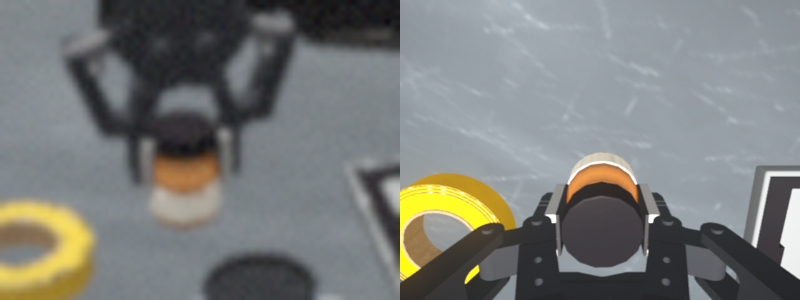

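Opening is now 39.4 mm with the tips at the bottom of the amber band, so it is gripped on the body. In reported z, the jar's bottom is at tcp z + 0.0137. I'll lift and carry it over the cup; top and side agree on about (0.3925, -0.194).

```bash
python3 -m pendant '[{"fingers":1,"linear":[0,-4,0],"delta_rot":[0,0,0]},{"fingers":1,"linear":[0,-10,0],"delta_rot":[0,0,0]},{"fingers":1,"linear":[0.4,-10,-5],"delta_rot":[0,0,0]},{"fingers":1,"linear":[0.8,-10,-11],"delta_rot":[0,0,0]},{"fingers":1,"linear":[1.16,-9,-16.3],"delta_rot":[0,0,0]},{"fingers":1,"linear":[1.16,-8,-16.3],"delta_rot":[0,0,0]},{"fingers":1,"linear":[1.16,-8,-16.3],"delta_rot":[0,0,0]}]'
python3 - <<'E'
from h import *
go(.3925,-.1945,.066,-15.8)
c=camera("side");t=camera("top");w=camera("wrist")
for n,k in(("side",c),("top",t)):
  for z in(.0,.062): print(n,proj(k,[.3925,-.193,.0137+.066+z]).round(1))
print(arm.sense()["opening"])
a=cv2.resize(c["pixels"][150:240,225:345],(400,300),interpolation=cv2.INTER_CUBIC);b=cv2.resize(t["pixels"][175:250,220:320],(400,300),interpolation=cv2.INTER_CUBIC)
cv2.imwrite("pics/s8.png",np.hstack([a,b])[:,:,::-1])
E
```

```text
clock: 8.48
tcp_pos: [0.3905, -0.1936, 0.0651]
eef_rot: [0.701, -0.7, 0.099, -0.098]
wrist_force: [-0.6, 0.0, -1.0]
opening: 0.0392
to (0.3925, -0.1945, 0.066) linear [0.22, -0.09, -0.03] len 0.2
delta_rot [-0.001, -0.004, -0.003] deg 0.3 jaw now -16.0 -> -15.8 tcp [ 0.3905 -0.1936  0.0651] j6 -0.34 j1 -0.62 t 8.47
side [276.  200.7]
side [275.8 180.6]
top [268.2 215. ]
top [267.8 211.1]
0.03941502684401603
```

View pics/s8.png

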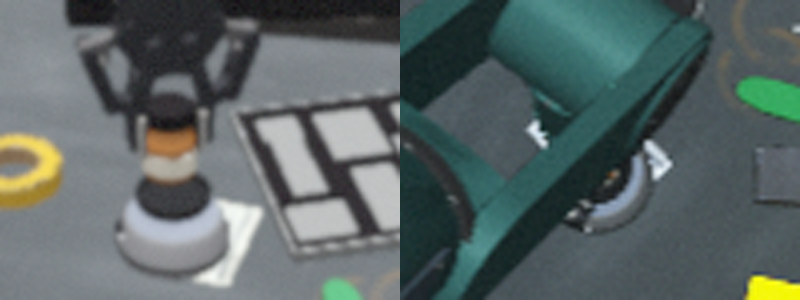

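Side view: jar at (276,195) directly over the cup at (277,208). It lines up, so I'll shift 2 mm and lower.

```bash
python3 -m pendant '[{"fingers":1,"linear":[0.1,0.5,0],"delta_rot":[0,0,0]},{"fingers":1,"linear":[0.2,1.2,0],"delta_rot":[0,0,0]},{"fingers":1,"linear":[0.2,1.8,0],"delta_rot":[0,0,0]},{"fingers":1,"linear":[0.2,2.2,0],"delta_rot":[0,0,0]},{"fingers":1,"linear":[0.2,2.5,0],"delta_rot":[0,0,0]},{"fingers":1,"linear":[0.2,2.5,0],"delta_rot":[0,0,0]}]'; python3 -m pendant '[{"fingers":1,"linear":[0,0.2,0],"delta_rot":[0,0,0]},{"fingers":1,"linear":[0,0.4,0],"delta_rot":[0,0,0]},{"fingers":1,"linear":[0,0.4,0],"delta_rot":[0,0,0]}]'
```

```text
clock: 9.38
tcp_pos: [0.3934, -0.195, 0.0406]
eef_rot: [0.7, -0.7, 0.098, -0.098]
wrist_force: [-0.2, 0.2, -1.2]
opening: 0.0389
clock: 9.75
tcp_pos: [0.3938, -0.1953, 0.037]
eef_rot: [-0.7, 0.7, -0.098, 0.098]
wrist_force: [-1.3, -0.1, 2.5]
opening: 0.039
```

Contact came at the predicted height. Pressing down in small steps.

```bash
python3 -m pendant '[{"fingers":1,"linear":[0,0.3,0],"delta_rot":[0,0,0]},{"fingers":1,"linear":[0,0.6,0],"delta_rot":[0,0,0]},{"fingers":1,"linear":[0,0.6,0],"delta_rot":[0,0,0]}]';python3 -m pendant '[{"fingers":1,"linear":[0,0.2,0],"delta_rot":[0,0,0]},{"fingers":1,"linear":[0,0.2,0],"delta_rot":[0,0,0]}]';python3 -m pendant '[{"fingers":1,"linear":[0,0.1,0],"delta_rot":[0,0,0]},{"fingers":1,"linear":[0,0.1,0],"delta_rot":[0,0,0]}]'
```

```text
clock: 10.12
tcp_pos: [0.3938, -0.1953, 0.0308]
eef_rot: [-0.7, 0.7, -0.098, 0.098]
wrist_force: [-0.8, -0.9, 6.5]
opening: 0.0393
clock: 10.38
tcp_pos: [0.3939, -0.1954, 0.0301]
eef_rot: [-0.7, 0.701, -0.098, 0.098]
wrist_force: [-4.1, 2.2, 23.8]
opening: 0.0391
clock: 10.62
tcp_pos: [0.3939, -0.1955, 0.0299]
eef_rot: [-0.7, 0.701, -0.097, 0.098]
wrist_force: [-5.4, 2.5, 37.6]
opening: 0.0393
```

That is the hard stop. I'll ease back 1 mm to about 24 N and hold just over 5.5 s.

```bash
R='{"fingers":1,"linear":[0,0,0],"delta_rot":[0,0,0]}'; python3 -m pendant '[{"fingers":1,"linear":[0,-0.1,0],"delta_rot":[0,0,0]},{"fingers":1,"linear":[0,-0.1,0],"delta_rot":[0,0,0]},{"fingers":1,"linear":[0,-0.1,0],"delta_rot":[0,0,0]},{"fingers":1,"linear":[0,-0.1,0],"delta_rot":[0,0,0]},{"fingers":1,"linear":[0,-0.1,0],"delta_rot":[0,0,0]},{"fingers":1,"linear":[0,-0.1,0],"delta_rot":[0,0,0]},{"fingers":1,"linear":[0,-0.1,0],"delta_rot":[0,0,0]},{"fingers":1,"linear":[0,-0.1,0],"delta_rot":[0,0,0]},{"fingers":1,"linear":[0,-0.1,0],"delta_rot":[0,0,0]},{"fingers":1,"linear":[0,-0.1,0],"delta_rot":[0,0,0]}]'
python3 -m pendant '[{"fingers":1,"linear":[0,0,0],"delta_rot":[0,0,0]},{"fingers":1,"linear":[0,0,0],"delta_rot":[0,0,0]},{"fingers":1,"linear":[0,0,0],"delta_rot":[0,0,0]},{"fingers":1,"linear":[0,0,0],"delta_rot":[0,0,0]},{"fingers":1,"linear":[0,0,0],"delta_rot":[0,0,0]},{"fingers":1,"linear":[0,0,0],"delta_rot":[0,0,0]},{"fingers":1,"linear":[0,0,0],"delta_rot":[0,0,0]},{"fingers":1,"linear":[0,0,0],"delta_rot":[0,0,0]},{"fingers":1,"linear":[0,0,0],"delta_rot":[0,0,0]},{"fingers":1,"linear":[0,0,0],"delta_rot":[0,0,0]}]'
python3 -m pendant '[{"fingers":1,"linear":[0,0,0],"delta_rot":[0,0,0]},{"fingers":1,"linear":[0,0,0],"delta_rot":[0,0,0]},{"fingers":1,"linear":[0,0,0],"delta_rot":[0,0,0]},{"fingers":1,"linear":[0,0,0],"delta_rot":[0,0,0]},{"fingers":1,"linear":[0,0,0],"delta_rot":[0,0,0]},{"fingers":1,"linear":[0,0,0],"delta_rot":[0,0,0]},{"fingers":1,"linear":[0,0,0],"delta_rot":[0,0,0]},{"fingers":1,"linear":[0,0,0],"delta_rot":[0,0,0]},{"fingers":1,"linear":[0,0,0],"delta_rot":[0,0,0]},{"fingers":1,"linear":[0,0,0],"delta_rot":[0,0,0]}]'
python3 -m pendant '[{"fingers":1,"linear":[0,0,0],"delta_rot":[0,0,0]},{"fingers":1,"linear":[0,0,0],"delta_rot":[0,0,0]},{"fingers":1,"linear":[0,0,0],"delta_rot":[0,0,0]},{"fingers":1,"linear":[0,0,0],"delta_rot":[0,0,0]},{"fingers":1,"linear":[0,0,0],"delta_rot":[0,0,0]},{"fingers":1,"linear":[0,0,0],"delta_rot":[0,0,0]},{"fingers":1,"linear":[0,0,0],"delta_rot":[0,0,0]},{"fingers":1,"linear":[0,0,0],"delta_rot":[0,0,0]},{"fingers":1,"linear":[0,0,0],"delta_rot":[0,0,0]},{"fingers":1,"linear":[0,0,0],"delta_rot":[0,0,0]}]'
python3 -m pendant '[{"fingers":1,"linear":[0,0,0],"delta_rot":[0,0,0]},{"fingers":1,"linear":[0,0,0],"delta_rot":[0,0,0]},{"fingers":1,"linear":[0,0,0],"delta_rot":[0,0,0]},{"fingers":1,"linear":[0,0,0],"delta_rot":[0,0,0]},{"fingers":1,"linear":[0,0,0],"delta_rot":[0,0,0]},{"fingers":1,"linear":[0,0,0],"delta_rot":[0,0,0]}]'
```

```text
clock: 11.88
tcp_pos: [0.3939, -0.1954, 0.0301]
eef_rot: [-0.7, 0.701, -0.098, 0.098]
wrist_force: [-4.0, 1.7, 23.4]
opening: 0.0393
clock: 13.12
tcp_pos: [0.3939, -0.1954, 0.0301]
eef_rot: [-0.7, 0.701, -0.098, 0.098]
wrist_force: [-4.3, 1.9, 23.1]
opening: 0.039
clock: 14.38
tcp_pos: [0.3939, -0.1954, 0.0301]
eef_rot: [-0.7, 0.701, -0.098, 0.098]
wrist_force: [-3.5, 0.7, 23.2]
opening: 0.0393
clock: 15.62
tcp_pos: [0.3939, -0.1954, 0.0301]
eef_rot: [-0.7, 0.701, -0.098, 0.098]
wrist_force: [-3.7, 1.2, 23.3]
opening: 0.0392
clock: 16.38
tcp_pos: [0.3939, -0.1954, 0.0301]
eef_rot: [-0.7, 0.701, -0.098, 0.098]
wrist_force: [-3.4, 1.2, 24.4]
opening: 0.0393
```

```bash
python3 -m pendant '[{"fingers":1,"linear":[0,-2,0],"delta_rot":[0,0,0]},{"fingers":1,"linear":[0,-6,0],"delta_rot":[0,0,0]},{"fingers":1,"linear":[0,-8,0],"delta_rot":[0,0,0]},{"fingers":1,"linear":[0,-8,0],"delta_rot":[0,0,0]}]'
python3 - <<'E'
from h import *
go(.513,-.229,.045,-15.8,[(.513,-.229,.1)])
E
```

```text
clock: 16.88
tcp_pos: [0.3946, -0.1958, 0.1097]
eef_rot: [-0.7, 0.701, -0.097, 0.099]
wrist_force: [0.6, 0.1, -0.9]
opening: 0.0389
to (0.513, -0.229, 0.1) linear [12.29, 1.01, 0.05] len 12.3
to (0.513, -0.229, 0.045) linear [12.28, 6.51, 0.06] len 13.9
delta_rot [0.001, -0.002, 0.003] deg 0.2 jaw now -15.9 -> -15.8 tcp [ 0.3946 -0.1958  0.1097] j6 -0.34 j1 -0.62 t 16.88
```

```bash
python3 -m pendant '[{"fingers":1,"linear":[6,0.5,0],"delta_rot":[0,0,0]},{"fingers":1,"linear":[12.3,1,0.1],"delta_rot":[0,0,0]},{"fingers":1,"linear":[12.3,6.5,0.1],"delta_rot":[0,0,0]},{"fingers":1,"linear":[12.3,8.5,0.1],"delta_rot":[0,0,0]},{"fingers":1,"linear":[12.3,8.5,0.1],"delta_rot":[0,0,0]}]'
python3 - <<'E'
from h import *
go(.513,-.229,-.0085,-15.8)
c=camera("side");t=camera("top");w=camera("wrist")
z=arm.sense()["tcp_pos"][2]+.0137;print(proj(c,[.513,-.228,.005]).round(1),"bottom",z,proj(c,[.513,-.228,z]).round(1))
a=cv2.resize(c["pixels"][165:240,280:380],(400,300),interpolation=cv2.INTER_CUBIC);b=cv2.resize(w["pixels"],(400,300),interpolation=cv2.INTER_CUBIC)
cv2.imwrite("pics/s9.png",np.hstack([a,b])[:,:,::-1])
E
```

```text
clock: 17.5
tcp_pos: [0.5095, -0.2263, 0.0204]
eef_rot: [0.701, -0.699, 0.1, -0.096]
wrist_force: [0.9, 1.3, -0.0]
opening: 0.039
to (0.513, -0.229, -0.0085) linear [0.43, 2.89, -0.17] len 2.9
delta_rot [-0.002, -0.002, -0.007] deg 0.4 jaw now -15.9 -> -15.8 tcp [ 0.5095 -0.2263  0.0204] j6 -0.26 j1 -0.54 t 17.5
[320.6 217.1] bottom 0.037811693715278274 [321.3 207.6]
```

View pics/s9.png

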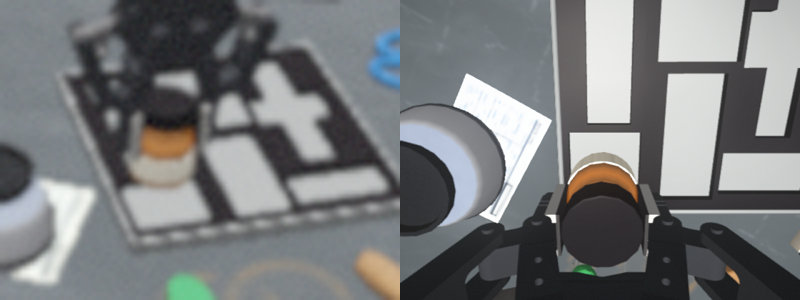

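Side view: jar centred over the bay at (321,216). In the wrist view the bay spans columns 570–640 with the jar at 602. Lower and release.

```bash
python3 -m pendant '[{"fingers":1,"linear":[0.3,1,-0.1],"delta_rot":[0,0,0]},{"fingers":1,"linear":[0.3,2,-0.1],"delta_rot":[0,0,0]},{"fingers":1,"linear":[0.3,2.6,-0.1],"delta_rot":[0,0,0]},{"fingers":1,"linear":[0.3,2.9,-0.1],"delta_rot":[0,0,0]},{"fingers":1,"linear":[0.3,2.9,-0.1],"delta_rot":[0,0,0]}]'
```

```text
clock: 18.27
tcp_pos: [0.5146, -0.2296, -0.0054]
eef_rot: [0.7, -0.7, 0.098, -0.098]
wrist_force: [-0.5, 0.6, -1.1]
opening: 0.0392
```

```bash
python3 -m pendant '[{"fingers":1,"linear":[0,0.2,0],"delta_rot":[0,0,0]},{"fingers":1,"linear":[0,0.2,0],"delta_rot":[0,0,0]},{"fingers":1,"linear":[0,0.2,0],"delta_rot":[0,0,0]}]'; python3 -m pendant '[{"fingers":1,"linear":[0,0.1,0],"delta_rot":[0,0,0]},{"fingers":1,"linear":[0,0.1,0],"delta_rot":[0,0,0]}]'
```

```text
clock: 18.65
tcp_pos: [0.5149, -0.2298, -0.0071]
eef_rot: [-0.7, 0.7, -0.098, 0.098]
wrist_force: [0.1, 0.2, -0.1]
opening: 0.0388
clock: 18.9
tcp_pos: [0.5147, -0.2297, -0.0082]
eef_rot: [-0.7, 0.7, -0.098, 0.098]
wrist_force: [0.0, 0.6, -0.9]
opening: 0.0392
```

```bash
python3 -m pendant '[{"fingers":1,"linear":[0,0.1,0],"delta_rot":[0,0,0]},{"fingers":1,"linear":[0,0.1,0],"delta_rot":[0,0,0]}]'; python3 -m pendant '[{"fingers":0.3,"linear":[0,0,0],"delta_rot":[0,0,0]},{"fingers":0.3,"linear":[0,0,0],"delta_rot":[0,0,0]},{"fingers":0.3,"linear":[0,0,0],"delta_rot":[0,0,0]},{"fingers":0.3,"linear":[0,0,0],"delta_rot":[0,0,0]},{"fingers":0.3,"linear":[0,-6,0],"delta_rot":[0,0,0]},{"fingers":0.3,"linear":[0,-12,0],"delta_rot":[0,0,0]},{"fingers":0.3,"linear":[0,-12,0],"delta_rot":[0,0,0]}]'
python3 - <<'E'
from h import *
go(.46,-.35,.1,162-90+180)
go(.4,-.36,.1,0)
go(.594,-.39,.1,0)
E
```

```text
clock: 19.15
tcp_pos: [0.5149, -0.2298, -0.0087]
eef_rot: [-0.7, 0.7, -0.098, 0.098]
wrist_force: [-1.6, 0.0, 5.1]
opening: 0.0392
clock: 20.02
tcp_pos: [0.5185, -0.2319, 0.1158]
eef_rot: [-0.699, 0.702, -0.095, 0.101]
wrist_force: [1.2, 0.9, -1.0]
opening: 0.06
to (0.46, -0.35, 0.1) linear [-2.4, 1.59, -12.96] len 13.3
delta_rot [0.01, -1.534, 0.006] deg 87.9 jaw now -15.9 -> 72 tcp [ 0.5185 -0.2319  0.1158] j6 -0.26 j1 -0.54 t 20.02
to (0.4, -0.36, 0.1) linear [-7.9, 1.55, -15.57] len 17.5
delta_rot [0.004, -0.278, 0.009] deg 15.9 jaw now -15.9 -> 0 tcp [ 0.5185 -0.2319  0.1158] j6 -0.26 j1 -0.54 t 20.02
to (0.594, -0.39, 0.1) linear [11.58, 1.73, -13.13] len 17.6
delta_rot [0.004, -0.278, 0.009] deg 15.9 jaw now -15.9 -> 0 tcp [ 0.5185 -0.2319  0.1158] j6 -0.26 j1 -0.54 t 20.02
```

The jar touched the bay floor at the expected height (5 N) and is released. Next is the brush, which lies close to the pad. I'll go above it and look with the wrist camera.

```bash
python3 -m pendant '[{"fingers":0.45,"linear":[-1.2,-1,-6],"delta_rot":[0,0,0]},{"fingers":0.45,"linear":[-3,-0.5,-12],"delta_rot":[0,0,0]},{"fingers":0.45,"linear":[-3,0,-12],"delta_rot":[0,0.02,0]},{"fingers":0.45,"linear":[-3,0,-12],"delta_rot":[0,0.02,0]}]'
python3 - <<'E'
from h import *
c=camera("wrist");p=c["pixels"];h,s,v=[x.astype(int) for x in cv2.split(cv2.cvtColor(p,cv2.COLOR_RGB2HSV))]
for r in contour_rect(c,(h>55)&(h<85)&(s>110),.02,300):print("brush",*r)
t=camera("top");print("tcp",arm.sense()["tcp_pos"],arm.sense()["opening"])
ht,st,vt=[x.astype(int) for x in cv2.split(cv2.cvtColor(t["pixels"],cv2.COLOR_RGB2HSV))]
for r in contour_rect(t,(ht>55)&(ht<85)&(st>110),.02,60):print("brush top",*r)
cv2.imwrite("pics/w10.png",p[:,:,::-1])
E
```

```text
clock: 20.52
tcp_pos: [0.452, -0.3359, 0.1095]
eef_rot: [0.7, -0.698, 0.106, -0.105]
wrist_force: [0.5, 0.2, -0.6]
opening: 0.0468
brush [ 460.7 -346.5] [83.9, 29.0] 74.3 [298. 207.]
tcp [ 0.45306673 -0.3354699   0.11019379] 0.04725855621815842
brush top [ 454.1 -370.2] [36.7, 23.8] 91.3 [322. 202.]
```

View pics/w10.png

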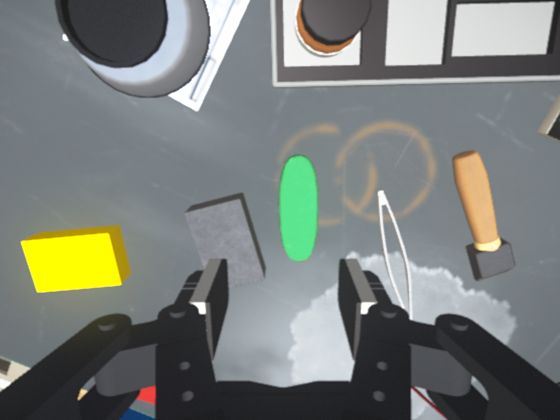

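The wrist view shows the brush at (298,207), pad (225,240), tweezers (395,250), burnisher (483,215) with its shoe end down, and the yellow look-alike at (75,260). Top and wrist agree on the brush to within 2 mm, and its apparent size is right, so only the finger length differs. Descending on the brush.

```bash
python3 - <<'E'
from h import *
go(.4633,-.338,-.027,-16.5)
E
python3 -m pendant '[{"fingers":0.48,"linear":[0.5,6,0],"delta_rot":[0,-0.02,0]},{"fingers":0.48,"linear":[1.05,11,0],"delta_rot":[0,-0.02,0]},{"fingers":0.48,"linear":[1.05,12,0],"delta_rot":[0,-0.02,0]},{"fingers":0.48,"linear":[1.05,12.8,0],"delta_rot":[0,-0.02,0]},{"fingers":0.48,"linear":[1.05,12.8,0],"delta_rot":[0,-0.02,0]}]'
python3 - <<'E'
from h import *
go(.4633,-.338,-.027,-16.5)
E
```

```text
to (0.4633, -0.338, -0.027) linear [1.07, 13.72, 0.04] len 13.8
delta_rot [-0.001, -0.009, -0.001] deg 0.5 jaw now -17.0 -> -16.5 tcp [ 0.4531 -0.3355  0.1102] j6 -0.46 j1 -0.76 t 20.62
clock: 21.25
tcp_pos: [0.4639, -0.3403, -0.0161]
eef_rot: [-0.7, 0.701, -0.097, 0.098]
wrist_force: [1.1, 0.2, 0.3]
opening: 0.0448
to (0.4633, -0.338, -0.027) linear [-0.12, 1.09, 0.2] len 1.1
delta_rot [0.001, 0.011, 0.002] deg 0.6 jaw now -15.9 -> -16.5 tcp [ 0.4639 -0.3403 -0.0161] j6 -0.48 j1 -0.75 t 21.25
```

```bash
python3 -m pendant '[{"fingers":0.48,"linear":[-0.1,0.5,0.2],"delta_rot":[0,0,0]},{"fingers":0.48,"linear":[-0.1,0.9,0.2],"delta_rot":[0,0,0]},{"fingers":1,"linear":[-0.1,0.9,0.2],"delta_rot":[0,0,0]},{"fingers":1,"linear":[-0.1,0.9,0.2],"delta_rot":[0,0,0]},{"fingers":1,"linear":[-0.1,0.9,0.2],"delta_rot":[0,0,0]},{"fingers":1,"linear":[-0.1,0.9,0.2],"delta_rot":[0,0,0]},{"fingers":1,"linear":[-0.1,0.9,0.2],"delta_rot":[0,0,0]}]'; python3 -m pendant '[{"fingers":1,"linear":[0,-4,0],"delta_rot":[0,0,0]},{"fingers":1,"linear":[0,-8,0],"delta_rot":[0,0,0]},{"fingers":1,"linear":[0,-8,0],"delta_rot":[0,0,0]}]';  python3 - <<'E'
from h import *
s=arm.sense();print(s["tcp_pos"])
go(.582,-.226,.06,-15.8)
c=camera("wrist");p=c["pixels"];h,sa,v=[x.astype(int) for x in cv2.split(cv2.cvtColor(p,cv2.COLOR_RGB2HSV))]
for r in contour_rect(c,(h>55)&(h<85)&(sa>110),s["tcp_pos"][2]+.027+.02,300):print("brush",*r)
cv2.imwrite("pics/w11.png",p[:,:,::-1])
E
```

```text
clock: 22.12
tcp_pos: [0.4626, -0.3378, -0.0257]
eef_rot: [-0.7, 0.7, -0.098, 0.098]
wrist_force: [-2.1, 0.5, 5.8]
opening: 0.0264
clock: 22.5
tcp_pos: [0.4648, -0.3398, 0.0569]
eef_rot: [-0.699, 0.702, -0.096, 0.1]
wrist_force: [-0.7, 0.1, -0.8]
opening: 0.0267
[ 0.46482975 -0.33984695  0.05686145]
to (0.582, -0.226, 0.06) linear [8.14, -0.31, 14.16] len 16.3
delta_rot [0.003, -0.002, 0.006] deg 0.4 jaw now -15.9 -> -15.8 tcp [ 0.4648 -0.3398  0.0569] j6 -0.47 j1 -0.75 t 22.5
brush [ 462.8 -345.9] [81.6, 29.0] 73.7 [283. 300.]
```

```bash
python3 - <<'E'
from h import *
go(.584,-.2185,-.018,-15.8,[(.584,-.2185,.075)])
E
python3 -m pendant '[{"fingers":1,"linear":[2.7,-1.8,5],"delta_rot":[0,0,0]},{"fingers":1,"linear":[5.3,-1.8,10],"delta_rot":[0,0,0]},{"fingers":1,"linear":[8.1,-1,15],"delta_rot":[0,0,0]},{"fingers":1,"linear":[8.1,2,14.9],"delta_rot":[0,0,0]},{"fingers":1,"linear":[8.1,4.5,14.9],"delta_rot":[0,0,0]},{"fingers":1,"linear":[8.1,4.5,14.9],"delta_rot":[0,0,0]}]'
python3 - <<'E'
from h import *
s=arm.sense();go(.584,-.2185,-.018,-15.8)
c=camera("wrist");p=c["pixels"];h,sa,v=[x.astype(int) for x in cv2.split(cv2.cvtColor(p,cv2.COLOR_RGB2HSV))]
for r in contour_rect(c,(h>55)&(h<85)&(sa>110),s["tcp_pos"][2]+.026+.02,300):print("brush",*r)
g=((v>115)&(sa<50)).astype(np.uint8)
for r in contour_rect(c,g,.005,2000):print("pk",*r)
cv2.imwrite("pics/w12.png",p[:,:,::-1])
E
```

```text
to (0.584, -0.2185, 0.075) linear [8.28, -1.99, 14.86] len 17.1
to (0.584, -0.2185, -0.018) linear [8.26, 7.31, 14.88] len 18.5
delta_rot [0.002, -0.002, 0.003] deg 0.2 jaw now -15.9 -> -15.8 tcp [ 0.4636 -0.3387  0.0551] j6 -0.47 j1 -0.75 t 22.55
clock: 23.3
tcp_pos: [0.5784, -0.215, 0.0054]
eef_rot: [0.701, -0.7, 0.1, -0.095]
wrist_force: [-2.1, -0.1, -1.2]
opening: 0.0268
to (0.584, -0.2185, -0.018) linear [0.65, 2.34, -0.19] len 2.4
delta_rot [-0.001, -0.002, -0.007] deg 0.4 jaw now -15.9 -> -15.8 tcp [ 0.5784 -0.215   0.0054] j6 -0.19 j1 -0.47 t 23.3
brush [ 576.3 -222.1] [81.7, 29.3] 75.6 [283. 300.]
pk [ 635.8 -268.9] [63.1, 30.6] 164.2 [417. 298.]
pk [ 514.4 -216.9] [56.2, 30.5] 164.2 [172. 271.]
pk [ 588.3 -202.8] [50.6, 42.6] 74.1 [300. 207.]
pk [ 710.6 -230.4] [185.4, 35.3] 74.0 [533. 178.]
pk [ 657.8 -180.8] [119.4, 57.3] 74.0 [425. 124.]
pk [ 606.8 -138.3] [65.9, 57.7] 73.9 [297.  74.]
pk [ 540.6 -142.1] [109.8, 39.3] 74.1 [163. 111.]
pk [ 467.7 -179.7] [226.1, 62.8] 61.5 [ 44. 180.]
```

View pics/w12.png

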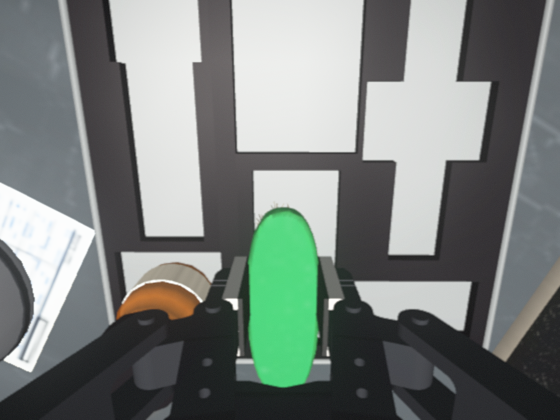

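The pocket's visible end agrees with the top-view centre (0.582, -0.2265), and the jar stands in its bay on the left. Shift 6 mm and lower.

```bash
python3 -m pendant '[{"fingers":1,"linear":[0.4,0.5,-0.2],"delta_rot":[0,0,0]},{"fingers":1,"linear":[0.45,1.2,-0.2],"delta_rot":[0,0,0]},{"fingers":1,"linear":[0.45,1.8,-0.2],"delta_rot":[0,0,0]},{"fingers":1,"linear":[0.45,1.8,-0.2],"delta_rot":[0,0,0]}]'
python3 - <<'E'
from h import *
go(.5837,-.2192,-.0205,-15.8)
E
```

```text
clock: 23.85
tcp_pos: [0.5846, -0.2197, -0.0096]
eef_rot: [0.7, -0.7, 0.098, -0.098]
wrist_force: [0.2, -0.3, -0.8]
opening: 0.0266
to (0.5837, -0.2192, -0.0205) linear [-0.1, 1.09, 0.02] len 1.1
delta_rot [-0.0, -0.002, -0.001] deg 0.2 jaw now -15.9 -> -15.8 tcp [ 0.5846 -0.2197 -0.0096] j6 -0.19 j1 -0.47 t 23.85
```

```bash
python3 -m pendant '[{"fingers":1,"linear":[-0.1,0.6,0],"delta_rot":[0,0,0]},{"fingers":1,"linear":[-0.1,1.0,0],"delta_rot":[0,0,0]},{"fingers":1,"linear":[-0.1,1.1,0],"delta_rot":[0,0,0]},{"fingers":0.6,"linear":[-0.1,1.1,0],"delta_rot":[0,0,0]},{"fingers":0.57,"linear":[-0.1,1.1,0],"delta_rot":[0,0,0]},{"fingers":0.57,"linear":[-0.1,1.1,0],"delta_rot":[0,0,0]}]'; python3 -m pendant '[{"fingers":0.57,"linear":[0,-3,0],"delta_rot":[0,0,0]},{"fingers":0.57,"linear":[0,-8,0],"delta_rot":[0,0,0]},{"fingers":0.3,"linear":[0,-12,0],"delta_rot":[0,0,0]},{"fingers":0.3,"linear":[0,-12,0],"delta_rot":[0,0,0]}]'
python3 - <<'E'
from h import *
go(.41,-.34,.11,-1,[(.49,-.30,.11)])
t=camera("top");p=t["pixels"]
cv2.imwrite("pics/t13.png",cv2.resize(p[112:237,190:360][:,:,::-1],None,fx=4.6,fy=4.6,interpolation=cv2.INTER_CUBIC))
E
```

```text
clock: 24.6
tcp_pos: [0.5845, -0.2197, -0.02]
eef_rot: [-0.7, 0.7, -0.098, 0.098]
wrist_force: [-0.0, 0.3, 0.4]
opening: 0.0366
clock: 25.1
tcp_pos: [0.5871, -0.221, 0.1038]
eef_rot: [-0.699, 0.701, -0.095, 0.101]
wrist_force: [0.0, -0.6, -0.4]
opening: 0.0598
to (0.49, -0.3, 0.11) linear [-7.16, -0.66, -10.26] len 12.5
to (0.41, -0.34, 0.11) linear [-13.76, -0.7, -16.3] len 21.3
delta_rot [0.003, -0.26, 0.007] deg 14.9 jaw now -15.9 -> -1 tcp [ 0.5871 -0.221   0.1038] j6 -0.19 j1 -0.47 t 25.1
```

```bash
python3 -m pendant '[{"fingers":0.1,"linear":[-3.6,-0.6,-5],"delta_rot":[0,-0.1,0]},{"fingers":0.1,"linear":[-7.2,-0.6,-10],"delta_rot":[0,-0.2,0]},{"fingers":0.1,"linear":[-10.5,-0.6,-13],"delta_rot":[0,-0.26,0]},{"fingers":0.1,"linear":[-13.8,-0.7,-16.3],"delta_rot":[0,-0.26,0]},{"fingers":0.1,"linear":[-13.8,-0.7,-16.3],"delta_rot":[0,-0.26,0]},{"fingers":0.1,"linear":[-13.8,-0.7,-16.3],"delta_rot":[0,-0.26,0]}]'
python3 - <<'E'
from h import *
c=camera("wrist");p=c["pixels"];h,s,v=[x.astype(int) for x in cv2.split(cv2.cvtColor(p,cv2.COLOR_RGB2HSV))]
print(arm.sense()["tcp_pos"],proj(c,[.398,-.361,.022]))
cv2.imwrite("pics/w13.png",p[:,:,::-1])
hist=[(int(v[y,x]),int(s[y,x])) for y in range(140,300,20) for x in (280,)];print(hist)
E
```

```text
clock: 25.9
tcp_pos: [0.4066, -0.3379, 0.106]
eef_rot: [0.708, -0.707, 0.007, -0.006]
wrist_force: [0.7, -0.4, 0.1]
opening: 0.0767
[ 0.40716512 -0.3378376   0.10615943] [272.25294501 231.57514647]
[(136, 21), (135, 25), (75, 7), (156, 18), (159, 16), (161, 16), (159, 14), (166, 22)]
```

View pics/w13.png

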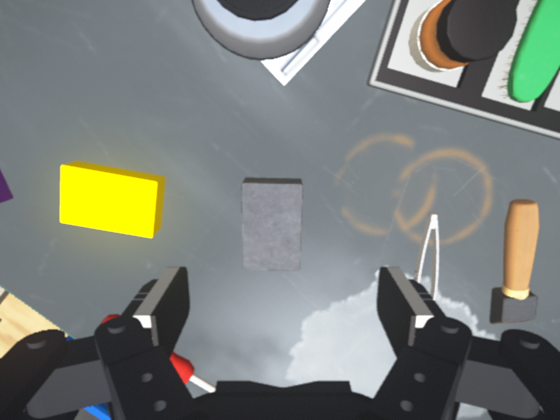

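The wrist view shows the pad's top face from (242,186) to (301,270), centre (272,228), square to the jaws. The brush and jar are in the tray.

```bash
python3 -m pendant '[{"fingers":0.15,"linear":[-0.5,5,-1],"delta_rot":[0,0,0]},{"fingers":0.15,"linear":[-0.9,10,-1.9],"delta_rot":[0,0,0]},{"fingers":0.15,"linear":[-0.9,12.5,-1.9],"delta_rot":[0,0,0]},{"fingers":0.15,"linear":[-0.9,13.4,-1.9],"delta_rot":[0,0,0]},{"fingers":0.15,"linear":[-0.9,13.4,-1.9],"delta_rot":[0,0,0]}]'; python3 -m pendant '[{"fingers":0.5,"linear":[0,0,0],"delta_rot":[0,0,0]},{"fingers":1,"linear":[0,0,0],"delta_rot":[0,0,0]},{"fingers":1,"linear":[0,0,0],"delta_rot":[0,0,0]},{"fingers":1,"linear":[0,0,0],"delta_rot":[0,0,0]},{"fingers":1,"linear":[0,0,0],"delta_rot":[0,0,0]},{"fingers":1,"linear":[0,0,0],"delta_rot":[0,0,0]}]'; python3 -m pendant '[{"fingers":1,"linear":[0,-5,0],"delta_rot":[0,0,0]},{"fingers":1,"linear":[0,-11,0],"delta_rot":[0,0,0]},{"fingers":1,"linear":[0,-13,0],"delta_rot":[0,0,0]},{"fingers":1,"linear":[0,-13,0],"delta_rot":[0,0,0]}]';  python3 - <<'E'
from h import *
go(.608,-.132,.09,-15.8)
c=camera("wrist");cv2.imwrite("pics/w14.png",c["pixels"][:,:,::-1])
E
```

```text
clock: 26.58
tcp_pos: [0.3981, -0.3568, -0.0274]
eef_rot: [0.707, -0.707, 0.006, -0.006]
wrist_force: [0.2, -0.3, 0.2]
opening: 0.0729
clock: 27.32
tcp_pos: [0.3985, -0.3581, -0.0256]
eef_rot: [-0.706, 0.708, -0.006, 0.007]
wrist_force: [0.4, 0.6, 6.1]
opening: 0.0433
clock: 27.82
tcp_pos: [0.3987, -0.3587, 0.1053]
eef_rot: [-0.706, 0.709, -0.005, 0.008]
wrist_force: [0.1, 0.6, -0.2]
opening: 0.0433
to (0.608, -0.132, 0.09) linear [20.52, 1.51, 23.05] len 30.9
delta_rot [0.004, 0.258, 0.004] deg 14.8 jaw now -1.0 -> -15.8 tcp [ 0.3987 -0.3587  0.1053] j6 -0.84 j1 -0.86 t 27.82
```

```bash
python3 -m pendant '[{"fingers":1,"linear":[3.8,0,4.5],"delta_rot":[0,0.1,0]},{"fingers":1,"linear":[7.6,0,9],"delta_rot":[0,0.2,0]},{"fingers":1,"linear":[11.5,0,13],"delta_rot":[0,0.26,0]},{"fingers":1,"linear":[15.5,0,17.5],"delta_rot":[0,0.26,0]},{"fingers":1,"linear":[20.6,1,23],"delta_rot":[0,0.26,0]},{"fingers":1,"linear":[20.6,5,23],"delta_rot":[0,0.26,0]},{"fingers":1,"linear":[20.6,9,23],"delta_rot":[0,0.26,0]},{"fingers":1,"linear":[20.6,9,23],"delta_rot":[0,0.26,0]},{"fingers":1,"linear":[20.6,9,23],"delta_rot":[0,0.26,0]}]'
python3 - <<'E'
from h import *
go(.609,-.132,-.0205,-15.8)
c=camera("wrist");cv2.imwrite("pics/w15.png",c["pixels"][:,:,::-1])
p=c["pixels"];h,sa,v=[x.astype(int) for x in cv2.split(cv2.cvtColor(p,cv2.COLOR_RGB2HSV))]
g=((v>115)&(sa<50)).astype(np.uint8)
for r in contour_rect(c,g,.005,1500):print("pk",*r)
E
```

```text
clock: 29.0
tcp_pos: [0.6073, -0.1313, 0.0128]
eef_rot: [0.7, -0.7, 0.098, -0.098]
wrist_force: [0.3, -0.3, -0.3]
opening: 0.0433
to (0.609, -0.132, -0.0205) linear [0.18, 3.33, -0.02] len 3.3
delta_rot [0.0, -0.003, -0.001] deg 0.2 jaw now -16.0 -> -15.8 tcp [ 0.6073 -0.1313  0.0128] j6 -0.05 j1 -0.32 t 29.0
pk [ 623.  -165.9] [136.8, 121.2] 179.9 [337. 272.]
pk [ 617.2 -101.2] [57.9, 19.6] 164.0 [287. 180.]
pk [ 547.3 -117.8] [94.3, 39.4] 74.0 [166. 228.]
pk [ 609.4 -115.4] [334.6, 202.0] 163.7 [282. 150.]
```

View pics/w15.png

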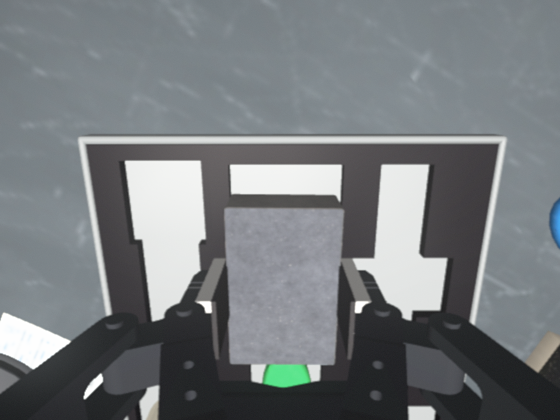

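The pad is squarely over its pocket; the strip still visible gives the centre as (0.6087, -0.131), which agrees. Lower.

```bash
python3 -m pendant '[{"fingers":1,"linear":[0.15,1,0],"delta_rot":[0,0,0]},{"fingers":1,"linear":[0.15,2,0],"delta_rot":[0,0,0]},{"fingers":1,"linear":[0.15,2.8,0],"delta_rot":[0,0,0]},{"fingers":1,"linear":[0.15,3.2,0],"delta_rot":[0,0,0]},{"fingers":1,"linear":[0.15,3.3,0],"delta_rot":[0,0,0]},{"fingers":1,"linear":[0.15,3.3,0],"delta_rot":[0,0,0]}]'; python3 -m pendant '[{"fingers":0.4,"linear":[0,0,0],"delta_rot":[0,0,0]},{"fingers":0.4,"linear":[0,0,0],"delta_rot":[0,0,0]},{"fingers":0.4,"linear":[0,-0.5,0],"delta_rot":[0,0,0]},{"fingers":0.4,"linear":[0,-5,0],"delta_rot":[0,0,0]},{"fingers":0.4,"linear":[0,-11,0],"delta_rot":[0,0,0]},{"fingers":0.4,"linear":[0,-13,0],"delta_rot":[0,0,0]},{"fingers":0.4,"linear":[0,-13,0],"delta_rot":[0,0,0]}]';  python3 - <<'E'
from h import *
t=camera("top");cv2.imwrite("pics/t16.png",t["pixels"][:,:,::-1])
h,s,v=[x.astype(int) for x in cv2.split(cv2.cvtColor(t["pixels"],cv2.COLOR_RGB2HSV))]
m=np.zeros(v.shape,bool);m[145:180,305:360]=((h>8)&(h<25)&(s>80))[145:180,305:360]
for r in contour_rect(t,m,.012,30):print("wood",*r)
go(.58,-.37,.11,-178.6+180)
E
```

```text
clock: 29.8
tcp_pos: [0.6091, -0.1315, -0.0201]
eef_rot: [-0.7, 0.7, -0.098, 0.098]
wrist_force: [-0.2, 1.1, -0.4]
opening: 0.0432
clock: 30.68
tcp_pos: [0.6107, -0.132, 0.1123]
eef_rot: [-0.7, 0.701, -0.096, 0.1]
wrist_force: [0.6, 0.1, -1.1]
opening: 0.0514
wood [ 593.7 -384.2] [78.4, 21.2] 91.4 [327. 162.]
to (0.58, -0.37, 0.11) linear [3.72, 0.05, -23.74] len 24.0
delta_rot [0.0, -0.302, 0.002] deg 17.3 jaw now -15.9 -> 1.4 tcp [ 0.6093 -0.1315  0.1104] j6 -0.05 j1 -0.32 t 30.73
```

```bash
python3 -m pendant '[{"fingers":0.4,"linear":[1,0,-4],"delta_rot":[0,0.18,0]},{"fingers":0.4,"linear":[2,0,-8],"delta_rot":[0,0.36,0]},{"fingers":0.4,"linear":[3,0,-13],"delta_rot":[0,0.54,0]},{"fingers":0.4,"linear":[4,0,-18],"delta_rot":[0,0.72,0]},{"fingers":0.4,"linear":[5,0,-22],"delta_rot":[0,0.9,0]},{"fingers":0.4,"linear":[5.7,0,-25.5],"delta_rot":[0,1.08,0]},{"fingers":0.4,"linear":[5.7,0,-25.5],"delta_rot":[0,1.26,0]},{"fingers":0.4,"linear":[5.7,0,-25.5],"delta_rot":[0,1.44,0]},{"fingers":0.4,"linear":[5.7,0,-25.5],"delta_rot":[0,1.62,0]},{"fingers":0.4,"linear":[5.7,0,-25.5],"delta_rot":[0,1.8,0]}]'; python3 -m pendant '[{"fingers":0.4,"linear":[0,0,0],"delta_rot":[0,0.18,0]},{"fingers":0.4,"linear":[0,0,0],"delta_rot":[0,0.36,0]},{"fingers":0.4,"linear":[0,0,0],"delta_rot":[0,0.54,0]},{"fingers":0.4,"linear":[0,0,0],"delta_rot":[0,0.72,0]},{"fingers":0.4,"linear":[0,0,0],"delta_rot":[0,0.9,0]},{"fingers":0.4,"linear":[0,0,0],"delta_rot":[0,1.04,0]},{"fingers":0.4,"linear":[0,0,0],"delta_rot":[0,1.04,0]},{"fingers":0.4,"linear":[0,0,0],"delta_rot":[0,1.04,0]}]'
python3 - <<'E'
from h import *
c=camera("wrist");p=c["pixels"];h,s,v=[x.astype(int) for x in cv2.split(cv2.cvtColor(p,cv2.COLOR_RGB2HSV))]
m=np.zeros(v.shape,bool);m[60:380,180:400]=((h>8)&(h<25)&(s>80))[60:380,180:400]
for r in contour_rect(c,m,.018,300):print("wood",*r)
print(arm.sense()["joint_pos"].round(2))
go(.5939,-.392,-.026,-178.6)
cv2.imwrite("pics/w17.png",p[:,:,::-1])
E
```

```text
clock: 31.98
tcp_pos: [0.5924, -0.3913, 0.107]
eef_rot: [0.356, -0.357, 0.612, -0.609]
wrist_force: [-0.1, 1.0, 0.6]
opening: 0.0512
clock: 32.98
tcp_pos: [0.5932, -0.3918, 0.1085]
eef_rot: [0.009, -0.01, 0.708, -0.707]
wrist_force: [0.9, 0.4, 0.4]
opening: 0.0512
wood [ 595.3 -382.8] [79.4, 21.4] 93.2 [279. 203.]
[-0.68  0.59  1.34 -0.    1.21  2.44]
to (0.5939, -0.392, -0.026) linear [-0.07, 13.49, 0.02] len 13.5
delta_rot [0.001, 0.001, 0.001] deg 0.1 jaw now -178.5 -> -178.6 tcp [ 0.5934 -0.3919  0.1089] j6 2.44 j1 -0.68 t 33.02
```

View pics/w17.png

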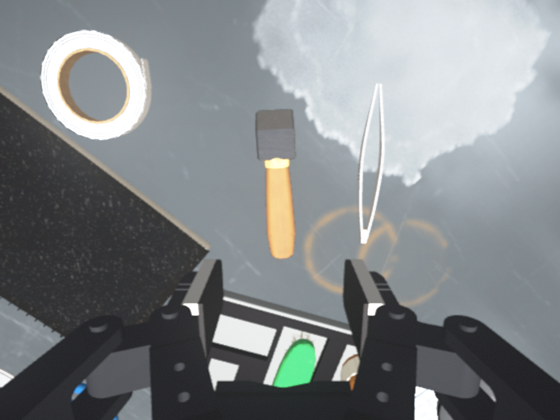

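The burnisher lies at (279,185), shoe at (275,135) toward -y. Both views agree to 2 mm, and the tweezers at (370,165) are clear of the fingers. Grip.

```bash
python3 -m pendant '[{"fingers":0.4,"linear":[-0.1,6,0],"delta_rot":[0,-0.015,0]},{"fingers":0.4,"linear":[-0.15,11,0],"delta_rot":[0,-0.015,0]},{"fingers":0.4,"linear":[-0.15,13,0],"delta_rot":[0,-0.015,0]},{"fingers":0.4,"linear":[-0.15,13.4,0],"delta_rot":[0,-0.015,0]},{"fingers":0.4,"linear":[-0.15,13.4,0],"delta_rot":[0,-0.015,0]},{"fingers":1,"linear":[-0.15,13.4,0],"delta_rot":[0,-0.015,0]},{"fingers":1,"linear":[-0.15,13.4,0],"delta_rot":[0,-0.015,0]},{"fingers":1,"linear":[-0.15,13.4,0],"delta_rot":[0,-0.015,0]},{"fingers":1,"linear":[-0.15,13.4,0],"delta_rot":[0,-0.015,0]},{"fingers":1,"linear":[-0.15,13.4,0],"delta_rot":[0,-0.015,0]}]'; python3 -m pendant '[{"fingers":1,"linear":[0,0,0],"delta_rot":[0,0,0]},{"fingers":1,"linear":[0,-5,0],"delta_rot":[0,0,0]},{"fingers":1,"linear":[0,-11,0],"delta_rot":[0,0,0]},{"fingers":1,"linear":[0,-13,0],"delta_rot":[0,0,0]},{"fingers":1,"linear":[0,-13,0],"delta_rot":[0,0,0]}]'
python3 - <<'E'
from h import *
c=camera("wrist");p=c["pixels"];h,s,v=[x.astype(int) for x in cv2.split(cv2.cvtColor(p,cv2.COLOR_RGB2HSV))]
m=np.zeros(v.shape,bool);m[60:400,180:400]=((h>8)&(h<25)&(s>80))[60:400,180:400]
z=arm.sense()["tcp_pos"][2]
for r in contour_rect(c,m,z+.026+.018,300):print("wood",*r)
go(.5425,-.1353,.1,-15.8)
cv2.imwrite("pics/w18.png",p[:,:,::-1])
E
```

```text
clock: 34.28
tcp_pos: [0.5967, -0.3931, -0.0222]
eef_rot: [-0.015, 0.013, -0.706, 0.708]
wrist_force: [0.0, 0.3, 6.9]
opening: 0.0167
clock: 34.9
tcp_pos: [0.5963, -0.393, 0.1078]
eef_rot: [-0.015, 0.013, -0.706, 0.708]
wrist_force: [-0.6, -0.2, -1.1]
opening: 0.0165
wood [ 596.3 -383.6] [78.1, 20.3] 94.3 [283. 288.]
to (0.5425, -0.1353, 0.1) linear [4.25, 0.55, -25.86] len 26.2
delta_rot [-0.0, 0.314, 0.0] deg 18.0 jaw now -177.8 -> -195.8 tcp [ 0.595  -0.392   0.1055] j6 2.42 j1 -0.68 t 34.95
```

```bash
python3 -m pendant '[{"fingers":1,"linear":[0.8,-0.5,-4],"delta_rot":[0,-0.18,0]},{"fingers":1,"linear":[1.5,-0.5,-8],"delta_rot":[0,-0.36,0]},{"fingers":1,"linear":[2.3,-0.5,-12],"delta_rot":[0,-0.54,0]},{"fingers":1,"linear":[3,-0.5,-16],"delta_rot":[0,-0.72,0]},{"fingers":1,"linear":[3.8,-0.5,-20],"delta_rot":[0,-0.9,0]},{"fingers":1,"linear":[4.6,-0.5,-25],"delta_rot":[0,-1.08,0]},{"fingers":1,"linear":[4.6,-0.5,-25],"delta_rot":[0,-1.26,0]},{"fingers":1,"linear":[4.6,-0.5,-25],"delta_rot":[0,-1.44,0]},{"fingers":1,"linear":[4.6,-0.5,-25],"delta_rot":[0,-1.62,0]},{"fingers":1,"linear":[4.6,-0.5,-25],"delta_rot":[0,-1.8,0]}]'; python3 -m pendant '[{"fingers":1,"linear":[0,0,0],"delta_rot":[0,-0.18,0]},{"fingers":1,"linear":[0,0,0],"delta_rot":[0,-0.36,0]},{"fingers":1,"linear":[0,0,0],"delta_rot":[0,-0.54,0]},{"fingers":1,"linear":[0,0,0],"delta_rot":[0,-0.72,0]},{"fingers":1,"linear":[0,0,0],"delta_rot":[0,-0.9,0]},{"fingers":1,"linear":[0,0,0],"delta_rot":[0,-1.027,0]},{"fingers":1,"linear":[0,0,0],"delta_rot":[0,-1.027,0]},{"fingers":1,"linear":[0,0,0],"delta_rot":[0,-1.027,0]}]'
python3 - <<'E'
from h import *
go(.5394,-.1442,.01,-15.8)
E
```

```text
clock: 36.2
tcp_pos: [0.5375, -0.1433, 0.1081]
eef_rot: [-0.563, 0.564, -0.429, 0.425]
wrist_force: [1.7, 0.1, 0.5]
opening: 0.0161
clock: 37.2
tcp_pos: [0.5387, -0.1438, 0.1095]
eef_rot: [0.7, -0.7, 0.099, -0.097]
wrist_force: [-0.0, -0.4, -0.8]
opening: 0.0165
to (0.5394, -0.1442, 0.01) linear [0.11, 9.95, -0.02] len 9.9
delta_rot [-0.0, -0.003, -0.003] deg 0.2 jaw now -16.0 -> -15.8 tcp [ 0.5387 -0.1438  0.1095] j6 -0.11 j1 -0.38 t 37.2
```

```bash
python3 -m pendant '[{"fingers":1,"linear":[0.1,5,0],"delta_rot":[0,0,0]},{"fingers":1,"linear":[0.1,9.5,0],"delta_rot":[0,0,0]},{"fingers":1,"linear":[0.1,9.5,0],"delta_rot":[0,0,0]},{"fingers":1,"linear":[0.1,9.5,0],"delta_rot":[0,0,0]}]'
python3 - <<'E'
from h import *
c=camera("wrist");p=c["pixels"];h,s,v=[x.astype(int) for x in cv2.split(cv2.cvtColor(p,cv2.COLOR_RGB2HSV))]
go(.5394,-.1442,-.0172,-15.8)
cv2.imwrite("pics/w19.png",p[:,:,::-1])
P=np.array([[.6199,-.0918,.005]])
E
```

```text
clock: 37.7
tcp_pos: [0.5413, -0.1448, 0.0167]
eef_rot: [-0.7, 0.7, -0.097, 0.098]
wrist_force: [-0.1, -0.3, -0.3]
opening: 0.0165
to (0.5394, -0.1442, -0.0172) linear [-0.29, 3.46, 0.01] len 3.5
delta_rot [0.0, -0.001, 0.003] deg 0.2 jaw now -15.8 -> -15.8 tcp [ 0.542  -0.145   0.0174] j6 -0.11 j1 -0.38 t 37.75
```

View pics/w19.png

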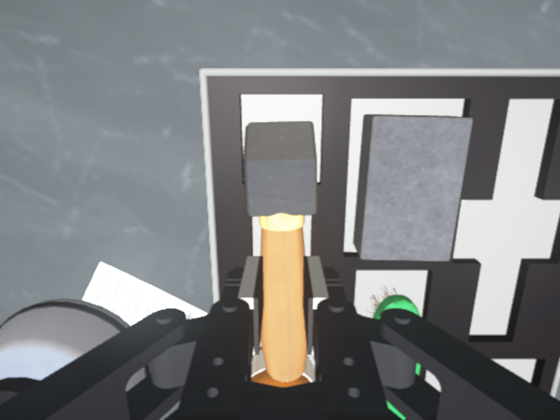

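The shoe (280,160) is over the wide end (columns 242–322). The pad lies flat in its pocket and the brush in its own. Lower and release.

```bash
python3 -m pendant '[{"fingers":1,"linear":[-0.1,1,0],"delta_rot":[0,0,0]},{"fingers":1,"linear":[-0.1,2,0],"delta_rot":[0,0,0]},{"fingers":1,"linear":[-0.1,2.8,0],"delta_rot":[0,0,0]},{"fingers":1,"linear":[-0.1,3.3,0],"delta_rot":[0,0,0]},{"fingers":1,"linear":[-0.1,3.4,0],"delta_rot":[0,0,0]},{"fingers":1,"linear":[-0.1,3.4,0],"delta_rot":[0,0,0]}]'; python3 -m pendant '[{"fingers":0.6,"linear":[0,0,0],"delta_rot":[0,0,0]},{"fingers":0.6,"linear":[0,0,0],"delta_rot":[0,0,0]},{"fingers":0.6,"linear":[0,0,0],"delta_rot":[0,0,0]},{"fingers":0.6,"linear":[0,-5,0],"delta_rot":[0,0,0]},{"fingers":0.6,"linear":[0,-11,0],"delta_rot":[0,0,0]},{"fingers":0.6,"linear":[0,-12,0],"delta_rot":[0,0,0]},{"fingers":0.6,"linear":[0,-12,0],"delta_rot":[0,0,0]}]'
python3 - <<'E'
from h import *
t=camera("top");p=t["pixels"]
h,s,v=[x.astype(int) for x in cv2.split(cv2.cvtColor(p,cv2.COLOR_RGB2HSV))]
m=np.zeros(v.shape,bool);m[172:196,315:362]=((v>125)&(s<60))[172:196,315:362]
for r in contour_rect(t,m,.005,8):print("tw",*r)
go(.527,-.39,.11,1)
E
```

```text
clock: 38.5
tcp_pos: [0.5395, -0.1442, -0.0173]
eef_rot: [-0.7, 0.7, -0.097, 0.097]
wrist_force: [-2.9, 0.6, 12.2]
opening: 0.0166
clock: 39.38
tcp_pos: [0.5401, -0.1444, 0.1022]
eef_rot: [-0.7, 0.701, -0.097, 0.098]
wrist_force: [-0.2, -0.4, -0.3]
opening: 0.0341
tw [ 521.9 -451.5] [102.9, 80.3] 91.3 [347. 184.]
to (0.527, -0.39, 0.11) linear [5.55, -0.91, -24.0] len 24.6
delta_rot [-0.0, -0.294, -0.001] deg 16.8 jaw now -15.8 -> 1 tcp [ 0.539 -0.144  0.101] j6 -0.11 j1 -0.38 t 39.42
```

```bash
python3 -m pendant '[{"fingers":0.6,"linear":[1.2,-1,-5],"delta_rot":[0,-0.1,0]},{"fingers":0.6,"linear":[2.4,-1,-10],"delta_rot":[0,-0.2,0]},{"fingers":0.6,"linear":[3.6,-1,-15],"delta_rot":[0,-0.28,0]},{"fingers":0.6,"linear":[4.6,-1,-20],"delta_rot":[0,-0.28,0]},{"fingers":0.6,"linear":[5.6,-1,-25],"delta_rot":[0,-0.28,0]},{"fingers":0.6,"linear":[5.6,-1,-25],"delta_rot":[0,-0.28,0]},{"fingers":0.6,"linear":[5.6,-1,-25],"delta_rot":[0,-0.28,0]}]'
python3 - <<'E'
from h import *
c=camera("wrist");p=c["pixels"];v=p.min(2).astype(int);cv2.imwrite("pics/w20.png",p[:,:,::-1])
print(arm.sense()["tcp_pos"])
for th in(185,200,215):
    m=np.zeros(v.shape,bool);m[100:400,230:350]=(v>th)[100:400,230:350]
    for r in contour_rect(c,cv2.morphologyEx(m.astype(np.uint8),cv2.MORPH_CLOSE,np.ones((3,3))),.007,15):print(th,*r)
print([round(float(x)) for x in proj(c,[.525,-.418,.007])])
E
```

```text
clock: 40.3
tcp_pos: [0.5241, -0.3985, 0.1094]
eef_rot: [0.708, -0.706, -0.0, 0.002]
wrist_force: [0.3, -0.7, 0.1]
opening: 0.034
[ 0.52446974 -0.39806036  0.10992702]
185 [ 564.8 -552.5] [25.6, 13.4] 19.6 [329. 359.]
185 [ 577.5 -495.5] [10.8, 7.8] 90.2 [344. 304.]
185 [ 527.4 -467.5] [227.3, 96.3] 87.8 [280. 277.]
200 [ 515.8 -575.3] [14.4, 9.0] 45.9 [273. 380.]
200 [ 549.  -520.4] [21.9, 11.6] 123.0 [312. 330.]
200 [ 577.5 -495.5] [10.8, 7.7] 90.2 [344. 304.]
200 [ 490.9 -405.6] [12.0, 7.4] 22.5 [242. 205.]
200 [ 527.4 -465.4] [221.7, 96.2] 87.8 [278. 268.]
215 [ 478.3 -560.3] [7.7, 5.6] 90.2 [233. 366.]
215 [ 499.5 -539. ] [11.7, 6.4] 179.2 [256. 346.]
215 [ 517.1 -539.1] [19.8, 8.5] 0.2 [276. 346.]
215 [ 577.3 -495.9] [10.6, 7.0] 82.6 [344. 304.]
215 [ 495.  -514.8] [42.7, 34.6] 55.1 [254. 320.]
215 [ 494.6 -478. ] [11.4, 4.3] 88.5 [248. 286.]
215 [ 565.9 -444.1] [9.1, 3.1] 112.5 [334. 250.]
215 [ 507.1 -412.5] [9.8, 6.7] 0.2 [261. 212.]
215 [ 490.2 -404.7] [10.9, 4.9] 34.3 [241. 203.]
215 [ 534.  -414.2] [120.8, 44.9] 100.5 [290. 218.]
[284, 220]
```

View pics/w20.png

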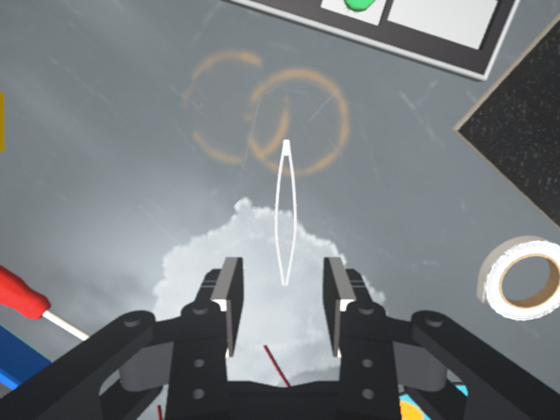

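The tweezers run from (286,140) to (285,284) and are 21 px wide, along the jaw's perpendicular. Computing the shift.

Run:
```python
from h import *
c=camera("wrist")
a=plane(c,286,139.5,.005);b=plane(c,285,284.5,.005);w1=plane(c,276,213,.007);w2=plane(c,297,213,.007)
print(a,b,"len",np.linalg.norm(a-b),"width",np.linalg.norm(w1-w2),"mid w",(w1+w2)/2)
d=(a-b)/np.linalg.norm(a-b);print("angle",np.degrees(np.arctan2(d[1],d[0])))
for g in (a-.059*d,b+.063*d,a-.063*d): print(g.round(4))
o=a-.060*d; go(o[0],o[1],-.026,np.degrees(np.arctan2(d[1],d[0]))-90)
```

```text
[ 0.52651052 -0.35389111  0.005     ] [ 0.52633356 -0.47727151  0.005     ] len 0.12338053589884006 width 0.016924217104115614 mid w [ 0.5272232  -0.41217588  0.007     ]
angle 89.91782246517671
[ 0.5264 -0.4129  0.005 ]
[ 0.5264 -0.4143  0.005 ]
[ 0.5264 -0.4169  0.005 ]
to (np.float64(0.5264244671011723), np.float64(-0.4138910433654703), -0.026) linear [0.18, 13.64, -1.63] len 13.7
delta_rot [-0.002, 0.006, -0.002] deg 0.4 jaw now 0.3 -> -0.1 tcp [ 0.5248 -0.3979  0.1105] j6 -0.76 j1 -0.75 t 40.4
```

```bash
python3 -m pendant '[{"fingers":0.65,"linear":[0.1,6,-1],"delta_rot":[0,0,0]},{"fingers":0.65,"linear":[0.2,11,-1.6],"delta_rot":[0,0,0]},{"fingers":0.65,"linear":[0.2,13.2,-1.6],"delta_rot":[0,0,0]},{"fingers":0.65,"linear":[0.2,13.6,-1.6],"delta_rot":[0,0,0]},{"fingers":0.65,"linear":[0.2,13.6,-1.6],"delta_rot":[0,0,0]}]'; python3 -m pendant '[{"fingers":0.65,"linear":[0,0.2,0],"delta_rot":[0,0,0]},{"fingers":0.65,"linear":[0,0.4,0],"delta_rot":[0,0,0]},{"fingers":0.65,"linear":[0,0.4,0],"delta_rot":[0,0,0]}]'; python3 -m pendant '[{"fingers":0.65,"linear":[0,0.2,0],"delta_rot":[0,0,0]},{"fingers":0.65,"linear":[0,0.2,0],"delta_rot":[0,0,0]}]'
```

```text
clock: 41.02
tcp_pos: [0.5282, -0.4154, -0.0235]
eef_rot: [-0.707, 0.707, 0.002, -0.002]
wrist_force: [0.1, -1.0, 0.3]
opening: 0.0305
clock: 41.4
tcp_pos: [0.5277, -0.4162, -0.0277]
eef_rot: [-0.707, 0.707, 0.002, -0.001]
wrist_force: [-0.3, -0.1, 0.0]
opening: 0.0302
clock: 41.65
tcp_pos: [0.5274, -0.416, -0.0303]
eef_rot: [0.707, -0.707, -0.001, 0.001]
wrist_force: [-0.9, 0.5, 0.2]
opening: 0.0294
```

```bash
python3 -m pendant '[{"fingers":0.65,"linear":[0,0.2,0],"delta_rot":[0,0,0]},{"fingers":0.65,"linear":[0,0.2,0],"delta_rot":[0,0,0]}]'; python3 -m pendant '[{"fingers":0.65,"linear":[0,0.15,0],"delta_rot":[0,0,0]},{"fingers":0.65,"linear":[0,0.15,0],"delta_rot":[0,0,0]}]'
```

```text
clock: 41.9
tcp_pos: [0.5274, -0.4159, -0.0324]
eef_rot: [0.707, -0.707, -0.001, 0.002]
wrist_force: [0.3, -0.2, 1.3]
opening: 0.0301
clock: 42.15
tcp_pos: [0.5274, -0.416, -0.0338]
eef_rot: [0.707, -0.707, -0.001, 0.001]
wrist_force: [-1.1, -0.4, -0.9]
opening: 0.0301
```

```bash
python3 -m pendant '[{"fingers":0.8,"linear":[0,0,0],"delta_rot":[0,0,0]},{"fingers":1,"linear":[0,0,0],"delta_rot":[0,0,0]},{"fingers":1,"linear":[0,0,0],"delta_rot":[0,0,0]},{"fingers":1,"linear":[0,0,0],"delta_rot":[0,0,0]},{"fingers":1,"linear":[0,0,0],"delta_rot":[0,0,0]}]'
```

```text
clock: 42.78
tcp_pos: [0.5277, -0.4162, -0.0334]
eef_rot: [-0.707, 0.707, 0.002, -0.001]
wrist_force: [0.0, 0.4, 4.1]
opening: 0.0121
```

Gripped at 12 mm. Lift and carry to the tweezers' compartment, centre (0.659, -0.174) from both views.

```bash
python3 -m pendant '[{"fingers":1,"linear":[0,-4,0],"delta_rot":[0,0,0]},{"fingers":1,"linear":[0,-10,0],"delta_rot":[0,0,0]},{"fingers":1,"linear":[2.6,-12,4.8],"delta_rot":[0,0.1,0]},{"fingers":1,"linear":[5.2,-12,9.6],"delta_rot":[0,0.2,0]},{"fingers":1,"linear":[7.8,-12,14.4],"delta_rot":[0,0.275,0]},{"fingers":1,"linear":[10.4,-12,19.2],"delta_rot":[0,0.275,0]},{"fingers":1,"linear":[13.1,-10,24.1],"delta_rot":[0,0.275,0]},{"fingers":1,"linear":[13.1,-6,24.1],"delta_rot":[0,0.275,0]},{"fingers":1,"linear":[13.1,-6,24.1],"delta_rot":[0,0.275,0]}]'
python3 - <<'E'
from h import *
s=arm.sense();go(.6586,-.1755,-.0284,-15.8)
c=camera("wrist");p=c["pixels"];cv2.imwrite("pics/w21.png",p[:,:,::-1])
E
```

```text
clock: 43.9
tcp_pos: [0.6543, -0.1725, 0.0228]
eef_rot: [0.701, -0.7, 0.098, -0.092]
wrist_force: [-0.7, -0.7, -0.4]
opening: 0.0118
to (0.6586, -0.1755, -0.0284) linear [0.54, 5.11, -0.18] len 5.1
delta_rot [-0.0, 0.006, -0.008] deg 0.6 jaw now -15.4 -> -15.8 tcp [ 0.6543 -0.1725  0.0228] j6 -0.09 j1 -0.36 t 43.9
```

View pics/w21.png

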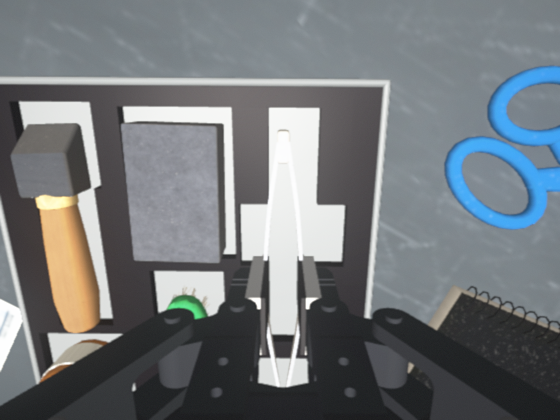

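The tweezers are straight. Slot centre is column 294 against 283 for the tool, about 5 mm, which matches the computed 0.54 cm. Shift, then lower.

```bash
python3 -m pendant '[{"fingers":1,"linear":[0.3,0.5,-0.1],"delta_rot":[0,0.005,0]},{"fingers":1,"linear":[0.45,1.2,-0.2],"delta_rot":[0,0.005,0]},{"fingers":1,"linear":[0.45,2,-0.2],"delta_rot":[0,0.005,0]},{"fingers":1,"linear":[0.45,2.5,-0.2],"delta_rot":[0,0.005,0]},{"fingers":1,"linear":[0.45,2.5,-0.2],"delta_rot":[0,0.005,0]}]'
python3 - <<'E'
from h import *
go(.6586,-.1755,-.0284,-15.8)
c=camera("wrist");p=c["pixels"];g=p.min(2)>110
# slot floor row span well ahead of the tweezers
s=arm.sense()["tcp_pos"]
for d in(.062,.065):
    P=np.array([.659,-.1741,.005])+d*np.array([.272,.962,0]);u,v=proj(c,P);r=int(round(v));row=g[r,int(u)-60:int(u)+60];idx=np.flatnonzero(row)+int(u)-60
    seg=[x for x in idx if abs(x-u)<40]
    print("pred col",u.round(1),"row",r,"span",min(seg),max(seg),len(seg))
E
```

```text
clock: 44.58
tcp_pos: [0.6608, -0.1775, 0.0007]
eef_rot: [0.7, -0.7, 0.098, -0.097]
wrist_force: [-0.0, -0.1, -0.3]
opening: 0.0121
to (0.6586, -0.1755, -0.0284) linear [-0.26, 2.91, 0.13] len 2.9
delta_rot [-0.0, -0.0, -0.001] deg 0.1 jaw now -15.8 -> -15.8 tcp [ 0.6608 -0.1775  0.0007] j6 -0.09 j1 -0.36 t 44.58
pred col 277.1 row 118 span 238 306 65
pred col 277.0 row 111 span 240 306 65
```

```bash
python3 -m pendant '[{"fingers":1,"linear":[-0.2,0.6,0.1],"delta_rot":[0,0,0]},{"fingers":1,"linear":[-0.2,1.4,0.1],"delta_rot":[0,0,0]},{"fingers":1,"linear":[-0.2,2.1,0.1],"delta_rot":[0,0,0]},{"fingers":1,"linear":[-0.2,2.5,0.1],"delta_rot":[0,0,0]},{"fingers":1,"linear":[-0.2,2.7,0.1],"delta_rot":[0,0,0]},{"fingers":1,"linear":[-0.2,2.7,0.1],"delta_rot":[0,0,0]}]'; python3 -m pendant '[{"fingers":1,"linear":[0,0.2,0],"delta_rot":[0,0,0]},{"fingers":1,"linear":[0,0.2,0],"delta_rot":[0,0,0]}]'
```

```text
clock: 45.38
tcp_pos: [0.6597, -0.1762, -0.0258]
eef_rot: [-0.7, 0.7, -0.097, 0.097]
wrist_force: [0.4, -0.1, 0.4]
opening: 0.012
clock: 45.62
tcp_pos: [0.6597, -0.1761, -0.0277]
eef_rot: [-0.7, 0.7, -0.097, 0.097]
wrist_force: [-0.8, -0.1, 0.5]
opening: 0.0119
```

It is past rim height without contact, so it is inside the slot. Release and retreat upward.

```bash
python3 -m pendant '[{"fingers":1,"linear":[0,0.1,0],"delta_rot":[0,0,0]},{"fingers":0.8,"linear":[0,0.1,0],"delta_rot":[0,0,0]},{"fingers":0.76,"linear":[0,0.1,0],"delta_rot":[0,0,0]},{"fingers":0.76,"linear":[0,0.1,0],"delta_rot":[0,0,0]},{"fingers":0.76,"linear":[0,-2,0],"delta_rot":[0,0,0]},{"fingers":0.76,"linear":[0,-7,0],"delta_rot":[0,0,0]},{"fingers":0.76,"linear":[0,-13,0],"delta_rot":[0,0,0]},{"fingers":0.76,"linear":[0,-16,0],"delta_rot":[0,0,0]},{"fingers":0.76,"linear":[-1,-18,-5],"delta_rot":[0,0,0]},{"fingers":0.76,"linear":[-2,-18,-9],"delta_rot":[0,0,0]}]'
python3 - <<'E'
from h import *
c=camera("wrist");s=camera("side")
o=np.hstack([cv2.resize(c["pixels"],(400,300)),cv2.resize(s["pixels"][120:300,260:500],(400,300),interpolation=cv2.INTER_CUBIC)])
cv2.imwrite("pics/w22.png",o[:,:,::-1])
E
```

```text
clock: 46.88
tcp_pos: [0.6174, -0.2591, 0.1568]
eef_rot: [-0.699, 0.701, -0.095, 0.099]
wrist_force: [0.5, -0.6, -1.3]
opening: 0.0201
```

View pics/w22.png

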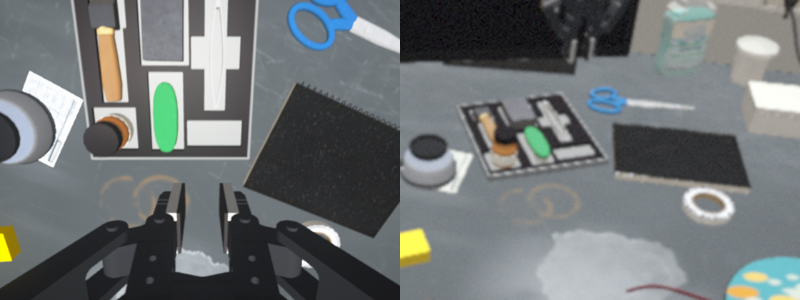

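All four tools and the jar are in their places in both views. One last numeric check for a rubber I may have missed: any white 58 x 22 mm blob seen from the top.

Run:
```python
from h import *
for f in("pics/top0.png",None):
    t=camera("top");p=cv2.imread(f)[:,:,::-1] if f else t["pixels"]
    for r in contour_rect(t,p.min(2)>170,.01,15):
        if 35<r[1][0]<80 and 12<r[1][1]<40: print(f,*r)
```

```text
pics/top0.png [529.4 257.3] [57.7, 29.0] 151.2 [136. 175.]
pics/top0.png [ 611.2 -671.6] [48.4, 19.4] 126.9 [411. 159.]
pics/top0.png [ 712.  -652.4] [42.9, 18.6] 166.5 [405. 131.]
pics/top0.png [1089.9 -640.1] [52.9, 17.9] 61.9 [398.  32.]
pics/top0.png [1116.3 -596.1] [39.6, 16.1] 91.5 [386.  25.]
pics/top0.png [1174.1 -493. ] [49.2, 33.8] 123.8 [357.  10.]
None [292.  481.9] [38.5, 14.7] 54.4 [ 61. 245.]
None [311.5 527.3] [55.4, 21.3] 73.2 [ 50. 238.]
None [ 611.  -671.4] [48.9, 19.4] 126.9 [411. 159.]
None [ 712. -652.] [42.9, 19.3] 166.5 [404. 131.]
None [1091.4 -641. ] [49.5, 19.9] 91.5 [398.  32.]
None [1116.3 -596.1] [39.6, 16.1] 91.5 [386.  25.]
```

None of these is a rubber: they are patches on the coloured mat, the dish behind the monitor, the picture at the left and the far mug. Handing in.

```bash
python3 -c "
from plant import sign_off,arm
print(arm.sense()['clock']);print(sign_off())"
```

```text
47.075
the job is handed in; nothing more can be done
None
```

I handed the job in at 47 s. The jar was mixed, and it and all four tools on the bench are in the tray.

- **Mixing:** the jar pressed the cup to its hard stop, then held there for about 6 s at a steady 23–24 N.
- **Jar:** it stands upright in the square bay. I felt it touch the floor at the expected height.
- **Tools:** the brush, pad, burnisher (shoe in the wide end) and tweezers are in their compartments. I placed them in that order.
- **Rubber:** there was none on the bench. A last search for a white blob of its size found only other things.

**Last checks:** the final wrist and side views show all five items inside their compartments and the gripper clear. I judged that they lie flat from these pictures and from the heights at release. I kept well away from the spectacles and the glue bottle, but did not measure them again at the end.

**What disagreed:**
- **Fingertips:** they turned out about 3 cm shorter than the reported tool point. My first grip on the jar therefore caught the lid, and I released it and gripped the body lower. I corrected for this afterwards.
- **Cup position:** the wrist camera was about 1 cm off from the top and side cameras. I used the latter, and contact came where they predicted.
- **Openings:** the gripper mostly read about 2–3 mm less than the true widths; at the tapered burnisher handle it read 17 mm, about 4 mm less than the width I measured.

I viewed 20 pictures, over the budget of 14, mostly to sort out the fingertip offset.

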